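Centre the check weight on the packing scale

TASK

Ready the packing scale for its daily check: tap the flat brass check weight gently along the loose weighing plate, from one side and then the other, until it is centred on the plate's mark and the plate sits in the middle of its side play, red ticks in line; then settle it by pressing straight down on the middle of the weight with about 8 N for a second, and let go with all still centred. Never lift, tip or push the weight hard, do not touch the plate or frame, and leave the things around the scale alone.

Things in the scene. Friction and masses are not known exactly. Their poses are not given: they have to be found in the camera images.
- scale: Grey bench scale, fixed, 300 mm (x) by 400 mm (y). Origin: centre of its underside, on the table; z up. On top lies an aluminium weighing plate, 296 (x) by 338 mm (y). The black rails beyond the plate's two y edges are level with its top and carry red ticks at x = 0. On its +x side a console, x from 150 to 245 mm, 43 mm high.
- frame_centre (a point): Fixed point of the scale, midway between the red ticks of its two rails, 40 mm above the table (height of the plate's top). The mark is here when the plate is in the middle of its play. The plate can shift only along the scale's y, up to 9 mm either way, where it meets a stop; its friction is about 1.2 N and it stays where it is left.
- mark (a point): Centre of the weighing plate's top face, moving with the plate: crossed thin black lines and a black circle of 127 mm outer diameter on white. In the scale's frame its x is 0, its z 40 mm, its y the plate's shift: 0 when the red ticks on the plate's edges meet those on the rails.
- weight: Flat round brass check weight: solid disc, 110 mm diameter, 12 mm thick, 0.6 to 1 kg, loose on the plate. Origin: centre of its underside; z up. Too wide to grasp. It slides on the plate at 3 to 7 N, more than the plate needs: a slow push along y first carries plate and weight together to the plate's stop, and only then does the weight slide on the plate.
- weight_centre (a point): Centre of the check weight, half-way up its thickness (6 mm above the plate). Its top lies 52 mm above the table; a small dark dot there marks the middle. Weight and plate are rigid to a downward press: force rises within a fraction of a millimetre, less than the error of the measured heights, so press by force.
- carton_centre (a point): Bystander: white and blue product carton, 75 x 110 x 48 mm, on the table beside the scale; the point is its centre.
- tape_centre (a point): Bystander: roll of light brown packing tape lying flat, 100 mm in diameter and 48 mm high, on the table beside the scale; the point is its centre.
- basket_centre (a point): Bystander: white open basket, 110 x 90 x 50 mm, on the table beside the scale; the point is its centre.
There are look-alikes about, which are no part of the job. What is meant by the weight is not pink or white, and is the larger of those in its own colour.

How it is judged:
On the way, in this order (a step that is already met when the one before it is completed fails the run):
1. the weight is centred on the mark, the plate is in the middle of its play, and the robot has let go of the weight (horizontal distance between weight_centre and mark below 0.003 m and y of mark in the frame of scale between -0.003 and 0.003 m and linear speed of weight below 0.01 m/s and contact force between the fingers and weight below 0.1 N), for 0.2 s.
2. the fingers press down on the middle of the weight's top (within 20 mm) with 4 to 12 N for half a second (contact force between the fingers and weight between 4 and 12 N and horizontal distance between the grasp point and weight_centre below 0.02 m), for 0.5 s.
At the end, for the whole second after the job is handed in: The weight lies flat and still on the plate, its centre within 3 mm (horizontally) of the plate's mark, and the plate is within 3 mm of the middle of its side play (horizontal distance between weight_centre and mark below 0.003 m and y of mark in the frame of scale between -0.003 and 0.003 m and linear speed of weight below 0.01 m/s and angle between weight_centre's own z axis and vertical below 0.05 rad and z of weight_centre in the frame of scale between 0.043 and 0.049 m); the robot touches nothing.
It fails at once if the check weight is pushed or pressed with more than 15 N (contact force between any of the arm, the fingers and weight above 15 N).
It fails at once if the robot presses or pushes the scale or its weighing plate (over 1 N) (contact force between any of the arm, the fingers and scale above 1 N).
It fails at once if the check weight is lifted more than 4 mm off the plate, tipped, or pushed off the plate (z of weight_centre in the frame of scale above 0.05 m or z of weight_centre in the frame of scale below 0.04 m or angle between weight_centre's own z axis and vertical above 0.12 rad).
It fails at once if the carton, the tape roll or the basket is moved more than 15 mm (distance of any of carton_centre, tape_centre, basket_centre from where it was at the start of the episode above 0.015 m).
It also fails if it takes over 72 s, if anything falls off the work surface, if the arm or the gripper's body presses on something with over 40 N, if the wrist force passes 120 N, or if a joint passes its speed limit or range.

ROBOT

A 7-joint arm with a two-finger parallel gripper is mounted at the origin on the work surface. World frame = base frame: x ahead of the robot, y to its left, z up, the work surface at z = 0. Lengths are in m, angles in rad, forces in N, time in s.
With the tool pointing down it reaches from about 0.4 to 0.85 m from the base axis. Payload 10.4 kg.
Tool frame: the origin (TCP) lies at the very end of the fingers, on their centre line; the grasp point (between the pads) lies 19 mm behind it; z points along the fingers, y is the direction in which the jaws open and shut (so a half turn about z gives the same grasp; the last joint's range is limited). The gripper opens to 85 mm and grips with 20 to 120 N. Pads are 22 mm wide; open, the fingers measure 114 mm over their backs; the gripper's body (76 mm by 85 mm) begins 54 mm behind the grasp point. The pads swing forward as they close: fully open they stand 13 mm farther back than shut.
Start: joints at [1.126, 0.332, -0.065, 1.46, 0.022, 1.35, -0.088], TCP at [0.256, -0.57, 0.194] pointing down, gripper open.
Joint ranges: [-2.6, 2.6], [-0.5, 2.12], [-1.47, 1.34], [0.16, 2.42], [-1.27, 4.41], [0.06, 2.06], [-2.6, 2.6]. Speed limits (rad/s): [2.22, 2.22, 2.79, 2.79, 3.14, 3.14, 3.14].

INTERFACE

Orientations are given as a unit quaternion [x, y, z, w].
In Python, from workcell import manip gives the robot as it stands.
- The arm moves only by the tool arm_command, never from a script. Its arguments are lists of equal length, an entry for each row: "slide": the shift along the tool's x, y, z in mm, a list of three; "turn": the turn about the tool's z in degrees; "grip": the closure, from 0 (fully open) to 1 (shut). In form: {"slide": [[tx, ty, tz], ...], "turn": [turn, ...], "grip": [grip, ...]}. A call has 1 to 10 rows; each row shifts and turns the commanded pose from where the row before left it, along the tool's axes as they then stand; what a row does not reach is not made up. A row lasts 1/12 s, in which the tool goes at most 41.7 mm and 7.16 degrees, less where a joint would pass 70% of its speed; a pose out of reach is approached as far as the arm can. A call with a gripper value outside its range is refused whole. The fingers move at their own pace and stop on an object; "newtons" is the grip in N (left out, the last holds). Time passes only in rows, so rows that do not move let the fingers close. It gives the time, the measured TCP pose, the force and the opening at its end, in the units of the state.
- manip.get_obs(): the state, without advancing time (a new reading comes with each control period).
- manip.camera(name): name is "scene" or "top" or "wrist"; returns the picture (420x560x3 uint8, blue, green, red); there is no depth.
- manip.camera_info(name): a dict with "fx", "fy", "cx", "cy" (pixels), "rvec" (rotation vector, rad) and "tvec" (3), from world to camera coordinates, as OpenCV has them. Camera axes: x right, y down, z forward; pixel columns grow to the right and rows downward; lengths in m; the calibration is good to about 2 mm. The wrist camera is an equidistant fisheye: a pixel r from the principal point sees the ray r / f radians off the axis. A picture is of the moment at which its call begins: read the wrist's pose just before it. camera_info takes no time and is no camera call; for the wrist camera it gives the pose at the moment of the call.
- manip.hand_in(): hands the job in, once; it reports no verdict.
Trained networks look in the newest picture that a camera, given by its name, has taken for a name from the list of things; names that differ only in an ending like _2 or _b are one class to them, and where a whole thing is asked for, a point or a joint stands for the part that bears it (a point fixed in the world has none). Each returns a list of dicts, best first, with "score" (0 to 1); they miss things now and then, are a little off and sometimes report something else, mostly with a low value. They report only what shows in the picture. A call takes as long as a camera call. They do not tell look-alikes from the thing itself.
- manip.cut_out(target, camera): "pixels" (420x560 bool, what is visible of it).
- manip.tip_of(target, camera): "xyz" ([x, y, z] in m, in the coordinates of the camera as it stood for that picture, good to about 4 mm: a listed point, or the origin of a listed thing).
The state is a dict: "clock": time; "joint_pos": joint angles; "joint_velocities": joint speeds; "tau": joint torques, N m; "position": TCP position; "ee_rot": TCP orientation; "ft_force": force on the tool from outside, world axes, zero at the start; "torque": the same for the moment, N m; "grip_width": opening from 0.0 (shut) to 1.0 (fully open).
Only numpy, scipy, OpenCV 4.12 (cv2) and the standard library are available. Lean on these libraries where they do the work, as an engineer would, in place of code of your own. Each camera call takes 0.05 s, during which the arm holds its last target.

## Working session

There is one attempt and no reset: what is moved stays moved. The work goes in short steps, Python scripts to look and compute and a tool call to move; the robot and the scene stay as the last step left them, time stands still between calls to the robot, and variables do not carry over. Pictures are saved under pics/ and viewed, and the job is handed in when it is done.

Besides the shell and the picture viewer there is one more tool, called after ">>>" as name([rows], argument=value, ...), one row to a line, values as JSON. arm_command: Moves the arm, as the interface text tells. Its arguments: {"type":"object","properties":{"slide":{"type":"array","items":{"type":"array","items":{"type":"number"}}},"turn":{"type":"array","items":{"type":"number"}},"grip":{"type":"array","items":{"type":"number"}},"newtons":{"type":"number"}},"required":["slide","turn","grip"]}

```bash
mkdir -p pics; ls; python3 - <<'E'
from workcell import manip
import cv2,numpy as np
print(manip.get_obs())
for n in ["scene","top","wrist"]:
    i=manip.camera_info(n); print(n,i)
    cv2.imwrite(f"pics/{n}0.png",manip.camera(n))
    for t in ["weight","scale","mark"]:
        for d in manip.tip_of(t,n):
            R=cv2.Rodrigues(np.array(i["rvec"],float))[0]
            print(n,t,round(d["score"],2),(R.T@(np.array(d["xyz"])-np.array(i["tvec"]).ravel())).round(4))
E
```

```text
pics
{'clock': 0.0, 'joint_pos': array([ 1.12641288,  0.33289246, -0.06469086,  1.46096066,  0.02159853,
        1.34987775, -0.08848931]), 'joint_velocities': array([-0.00086096,  0.00053235, -0.00150995, -0.00083028, -0.00060815,
       -0.00041822, -0.00176209]), 'tau': array([-4.99262333e-04, -6.25463533e+01,  4.89635125e-02, -3.91604733e+01,
        1.63373176e-02,  9.87318519e-03,  5.68073324e-05]), 'position': array([ 0.25567908, -0.56983645,  0.19279385]), 'ee_rot': array([ 9.77841963e-01,  2.09343199e-01, -1.84071022e-04, -6.97541970e-04]), 'ft_force': array([ 0.55151826, -0.7865706 , -0.04414786]), 'torque': array([-0.01577645,  0.03672087,  0.0180814 ]), 'grip_width': 0.9995834377329204}
scene {'fx': 487.3847547491117, 'fy': 487.3847547491117, 'cx': 281.4854336005243, 'cy': 205.67480170528162, 'rvec': array([ 2.02908112,  0.7713127 , -0.41786192]), 'tvec': array([-0.44400359, -0.13665833,  1.36064841])}
scene weight 0.88 [0.6069 0.0241 0.0426]
scene weight 0.88 [0.4883 0.277  0.0028]
scene weight 0.65 [ 0.3271  0.1772 -0.    ]
scene weight 0.58 [0.7982 0.3098 0.0028]
scene
[... 185 characters left out ...]
1.1007881467239, 'cy': 215.156618393646, 'rvec': array([ 2.17248299, -2.14967466,  0.18541485]), 'tvec': array([0.00753142, 0.55354629, 0.77495201])}
top weight 0.98 [ 0.3232  0.1721 -0.0036]
top weight 0.85 [0.4869 0.2756 0.    ]
top weight 0.72 [0.6019 0.0234 0.0406]
top weight 0.63 [ 7.968e-01  3.110e-01 -7.000e-04]
top scale 0.64 [ 0.5787 -0.0162  0.0013]
top mark 0.97 [ 0.5809 -0.005   0.0395]
top mark 0.61 [0.6582 0.2602 0.0241]
top mark 0.49 [ 0.4644 -0.2896  0.0268]
wrist {'fx': 325.19226210127806, 'fy': 325.19226210127806, 'cx': 277.5376181385637, 'cy': 208.10717301607414, 'rvec': array([-2.42417133,  1.57033783,  0.23035464]), 'tvec': array([-0.62533893, -0.03678352,  0.37758989])}
```

View pics/scene0.png

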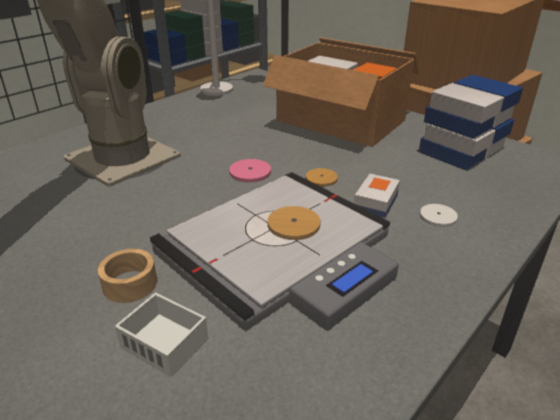

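View pics/top0.png

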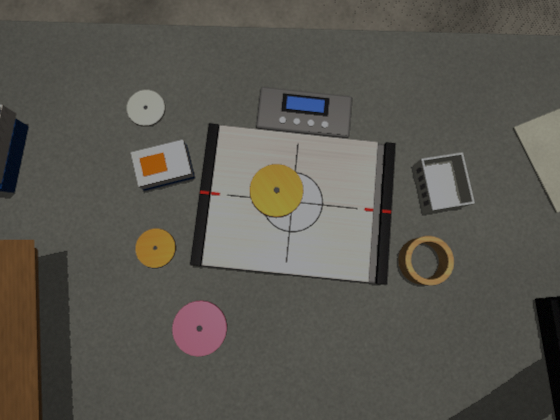

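```bash
python3 - <<'E'
import cv2
im=cv2.imread("pics/top0.png")
cv2.imwrite("pics/top0c.png",cv2.resize(im[115:290,185:400],None,fx=3.7,fy=3.4,interpolation=cv2.INTER_CUBIC))
hs=cv2.cvtColor(im,cv2.COLOR_BGR2HSV)
for p in [(290,170),(205,192),(214,194),(370,209),(387,211),(220,195),(200,210),(250,196),(276,180),(350,207)]: print(p,im[p[1],p[0]],hs[p[1],p[0]])
E
```

```text
(290, 170) [ 48 123 152] [ 22 174 152]
(205, 192) [ 25  31 153] [  1 213 153]
(214, 194) [ 41  45 138] [  1 179 138]
(370, 209) [ 25  31 153] [  1 213 153]
(387, 211) [ 23  29 153] [  1 217 153]
(220, 195) [137 142 152] [ 10  25 152]
(200, 210) [26 25 26] [150  10  26]
(250, 196) [ 52  92 108] [ 21 132 108]
(276, 180) [ 52 129 152] [ 23 168 152]
(350, 207) [86 90 92] [20 17 92]
```

View pics/top0c.png

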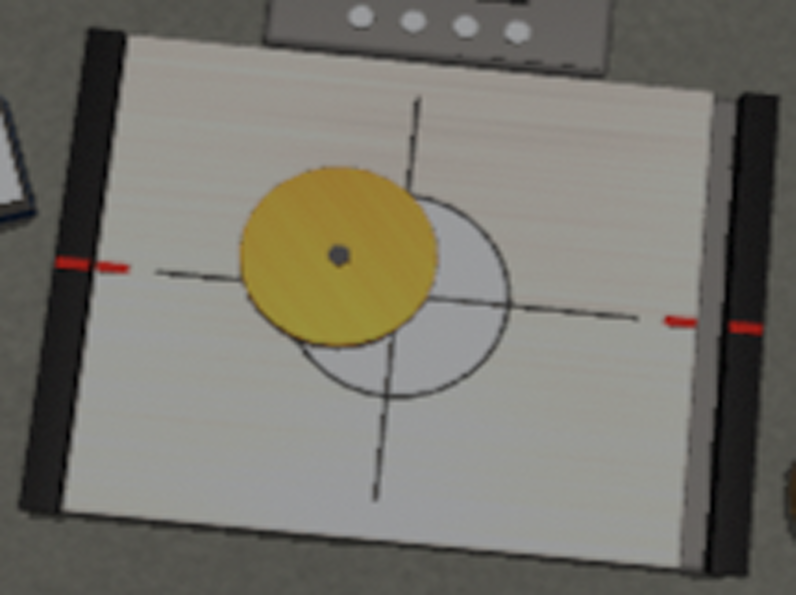

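```bash
cat > h.py <<'E'
from workcell import manip
import cv2,numpy as np
def cam(n):
    i=manip.camera_info(n)
    K=np.array([[i["fx"],0,i["cx"]],[0,i["fy"],i["cy"]],[0,0,1]]);R=cv2.Rodrigues(np.array(i["rvec"],float))[0];t=np.array(i["tvec"],float).ravel()
    return K,R,t
def H(z,n,o,yaw,s):
    # grid px (u right=-y', v down=-x') of aligned frame at origin o -> image
    K,R,t=cam(n)
    c,sn=np.cos(yaw),np.sin(yaw)
    ex=np.array([c,sn,0]);ey=np.array([-sn,c,0])
    N=W/2;Nv=W/2
    # p = o + ex*(-(v-N)*s)+ey*(-(u-N)*s)
    A=np.stack([-ey*s,-ex*s,np.array([o[0],o[1],z])+ex*N*s+ey*N*s],1)
    return K@(R@A+np.outer(t,[0,0,1]))
W=900
def rect(im,n,z,o,yaw,s=0.0005):
    return cv2.warpPerspective(im,H(z,n,o,yaw,s),(W,W),flags=cv2.INTER_CUBIC|cv2.WARP_INVERSE_MAP)
def measure(tag,n="top",o=(0.58,-0.012),yaw=None,im=None):
    s=0.0005
    if im is None: im=manip.camera(n); cv2.imwrite(f"pics/{tag}_{n}.png",im)
    y=YAW if yaw is None else yaw
    r=rect(im,n,0.04,o,y); cv2.imwrite(f"pics/{tag}_r.png",r)
    toXY=lambda u,v:(-(np.asarray(v)-W/2)*s*1e3,-(np.asarray(u)-W/2)*s*1e3)
    hs=cv2.cvtColor(r,cv2.COLOR_BGR2HSV).astype(int)
    red=(((hs[...,0]<6)|(hs[...,0]>174))&(hs[...,1]>120)&(hs[...,2]>70)).astype(np.uint8)
    k,l,st,ce=cv2.connectedComponentsWithStats(red)
    for j in range(1,k):
        if st[j,4]>40 and abs(ce[j][1]-W/2)<80:
            a=toXY(*ce[j]); e=-(st[j,0]-.5-W/2)*s*1e3; f=-(st[j,0]+st[j,2]-.5-W/2)*s*1e3
            print("red x %.1f y %.1f ext %.1f..%.1f"%(a[0],a[1],e,f))
    # weight
    r2=rect(im,n,0.052,o,y); h2=cv2.cvtColor(r2,cv2.COLOR_BGR2HSV).astype(int)
    br=((h2[...,0]>15)&(h2[...,0]<32)&(h2[...,1]>120)&(h2[...,2]>60)).astype(np.uint8)
    br[:, :120]=0; br[:,-120:]=0
    k,l,st,ce=cv2.connectedComponentsWithStats(br); j=1+np.argmax(st[1:,4])
    c=max(cv2.findContours((l==j).astype(np.uint8),0,1)[0],key=len)
    c=cv2.convexHull(c)
    m=cv2.fillPoly(np.zeros((W,W),np.uint8),[c],1); mm=cv2.moments(m,True)
    w=toXY(mm["m10"]/mm["m00"],mm["m01"]/mm["m00"]); d=2*np.sqrt(mm["m00"]/np.pi)*s*1e3
    print("weight x %.2f y %.2f diam %.1f"%(*w,d), "bbox %.1f %.1f"%(st[j,2]*s*1e3,st[j,3]*s*1e3))
    # mark lines: dark minima
    g=cv2.cvtColor(r,cv2.COLOR_BGR2GRAY).astype(float)
    mask=cv2.dilate(m,np.ones((41,41)))
    def line(horizontal):
        P=[]
        G=g if horizontal else g.T; M=mask if horizontal else mask.T
        for q in range(200,701):
            if abs(q-W/2)>235: continue
            lo,hi=W//2-45,W//2+45
            col=G[lo:hi,q]
            if M[lo:hi,q].any(): continue
            b=np.median(col); dk=np.clip(b-col-15,0,None); p=int(np.argmax(dk))
            if dk[p]<12: continue
            a=slice(max(0,p-5),p+6); pos=(np.arange(lo,hi)[a]*dk[a]).sum()/dk[a].sum()
            P.append((q,pos))
        P=np.array(P)
        if len(P)<20: return None
        vx,vy,x0,y0=cv2.fitLine(P.astype(np.float32),cv2.DIST_HUBER,0,.01,.01).ravel()
        res=np.abs((P[:,1]-y0)-(P[:,0]-x0)*vy/vx)
        P=P[res<3]; vx,vy,x0,y0=cv2.fitLine(P.astype(np.float32),cv2.DIST_L2,0,.01,.01).ravel()
        return vy/vx,y0-x0*vy/vx,len(P)
    a=line(True);b=line(False); print("lines",a,b)
    if a and b:
        # v=a0*u+a1 ; u=b0*v+b1
        u=(b[0]*a[1]+b[1])/(1-a[0]*b[0]); v=a[0]*u+a[1]; mk=toXY(u,v)
        print("mark x %.2f y %.2f ; weight-mark %.2f %.2f"%(*mk,w[0]-mk[0],w[1]-mk[1]))
    cv2.circle(r,(int(mm["m10"]/mm["m00"]),int(mm["m01"]/mm["m00"])),3,(255,0,0),-1)
YAW=0.0
E
python3 - <<'E'
import h,cv2
im=cv2.imread("pics/top0.png")
for y in (0,-0.1,-0.13): h.measure("m0",im=im,yaw=y)
E
```

```text
red x 19.5 y 184.3 ext 194.2..174.3
red x 17.2 y 162.7 ext 172.2..153.2
red x -11.9 y -155.1 ext -146.2..-164.8
red x -15.2 y -192.0 ext -182.2..-201.8
weight x 23.42 y 36.66 diam 108.8 bbox 107.5 109.0
lines (np.float32(0.091706455), np.float32(404.48383), 212) (np.float32(-0.091780536), np.float32(483.9321), 213)
mark x 2.44 y 3.46 ; weight-mark 20.97 33.20
red x 4.1 y -192.7 ext -182.8..-202.8
red x 3.6 y -155.5 ext -146.8..-164.8
red x 1.0 y 185.3 ext 195.2..175.8
red x 0.9 y 163.6 ext 173.3..153.8
weight x 19.66 y 38.82 diam 108.8 bbox 108.0 109.0
lines (np.float32(-0.008616423), np.float32(449.66476), 210) (np.float32(0.008342655), np.float32(438.91693), 212)
mark x 2.07 y 3.68 ; weight-mark 17.58 35.14
red x 9.8 y -192.5 ext -182.8..-202.2
red x 8.3 y -155.4 ext -146.8..-164.8
red x -4.6 y 185.4 ext 195.2..175.8
red x -4.0 y 163.5 ext 172.8..153.8
weight x 18.48 y 39.38 diam 108.8 bbox 108.0 109.0
lines (np.float32(-0.038664617), np.float32(463.18146), 215) (np.float32(0.038333453), np.float32(425.41132), 214)
mark x 1.96 y 3.74 ; weight-mark 16.52 35.64
```

View pics/m0_r.png

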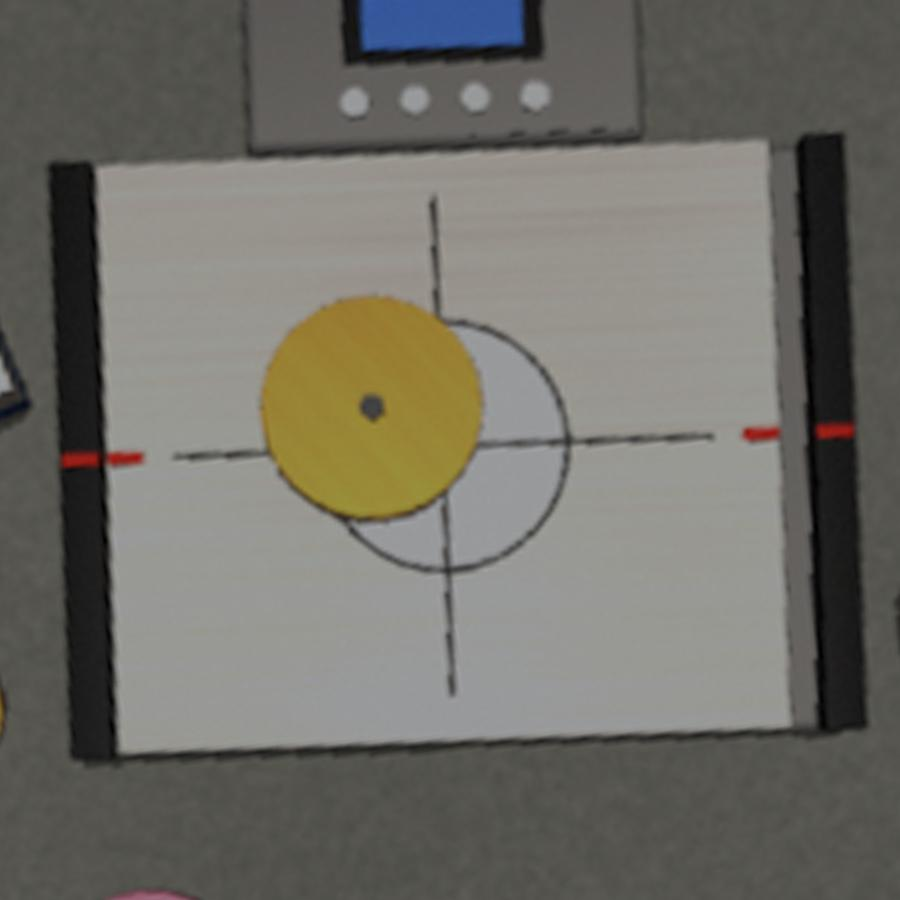

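```bash
sed -i 's/^YAW=0.0/YAW=-0.0914/' h.py; python3 - <<'E'
import h,cv2
import numpy as np
im=cv2.imread("pics/top0.png")
h.measure("m0",im=im)
y=h.YAW
ex=np.array([np.cos(y),np.sin(y)]);ey=np.array([-ex[1],ex[0]])
o=np.array([.58,-.012])+ex*.0021+ey*-.00375; print(o)
h.measure("m0",im=im,o=o)
s=h.manip.get_obs(); from scipy.spatial.transform import Rotation as R
print(R.from_quat(s['ee_rot']).as_matrix().round(4))
E
```

```text
red x 2.6 y 185.4 ext 195.2..175.8
red x 2.4 y -192.6 ext -182.8..-202.8
red x 2.3 y 163.6 ext 173.3..153.8
red x 2.2 y -155.6 ext -146.8..-164.8
weight x 19.96 y 38.65 diam 108.8 bbox 108.0 109.0
lines (np.float32(-2.678342e-05), np.float32(445.7916), 211) (np.float32(-0.00024540495), np.float32(442.7848), 213)
mark x 2.11 y 3.66 ; weight-mark 17.85 34.99
[ 0.58174896 -0.01592602]
red x 0.5 y 189.1 ext 198.8..179.2
red x 0.3 y -188.9 ext -179.2..-198.8
red x 0.2 y 167.3 ext 176.8..157.8
red x 0.2 y -151.9 ext -142.8..-161.2
weight x 17.88 y 42.41 diam 108.8 bbox 108.0 109.0
lines (np.float32(-0.00028701016), np.float32(450.14877), 211) (np.float32(-0.0001534307), np.float32(435.243), 216)
mark x -0.01 y 7.41 ; weight-mark 17.89 35.00
[[ 9.124e-01  4.094e-01  1.000e-04]
 [ 4.094e-01 -9.124e-01 -1.000e-04]
 [ 0.000e+00  1.000e-04 -1.000e+00]]
```

>>> arm_command([
  [0, 0, 0],
  [0, 0, 0],
  [0, 0, 0],
  [0, 0, 0],
  [0, 0, 0],
  [0, 0, 0],
], turn=[5.88, 5.88, 5.88, 5.88, 5.88, 0], grip=[1, 1, 1, 1, 1, 1], newtons=30)

```text
clock: 1.1
position: [0.2559, -0.5702, 0.1936]
ee_rot: [0.999, -0.048, 0.0, 0.0]
ft_force: [-0.3, -0.5, -0.2]
grip_width: 0.145
```

```bash
cat >> h.py <<'E'
O=np.array([0.58175,-0.01593])
from scipy.spatial.transform import Rotation as Ro
def st():
    s=manip.get_obs(); y=YAW; ex=np.array([np.cos(y),np.sin(y)]);ey=np.array([-ex[1],ex[0]])
    d=s["position"][:2]-O; M=Ro.from_quat(s["ee_rot"]).as_matrix()
    print("t %.2f S-tcp x %.2f y %.2f z %.2f mm; head err %.3f deg tilt %.4f; F"%(s["clock"],d@ex*1e3,d@ey*1e3,s["position"][2]*1e3,np.degrees(np.arctan2(M[1,0],M[0,0])-y),np.linalg.norm(M[:2,2])),(s["ft_force"]).round(2),"grip",round(s["grip_width"],3))
E
python3 -c "
import h; h.st()"
```

```text
t 1.10 S-tcp x -273.85 y -581.70 z 193.63 mm; head err -0.269 deg tilt 0.0001; F [-0.27 -0.46 -0.24] grip 0.145
```

>>> arm_command([
  [19.3, -31.2, 0],
  [19.3, -31.2, 0],
  [19.3, -31.2, 0],
  [19.3, -31.2, 0],
  [19.3, -31.2, 0],
  [19.3, -31.2, 0],
  [19.3, -31.2, 0],
  [19.3, -31.2, 0],
  [19.3, -31.2, 0],
  [19.3, -31.2, 0],
], turn=[0, 0, 0, 0, 0, 0, 0, 0, 0, 0], grip=[1, 1, 1, 1, 1, 1, 1, 1, 1, 1])

```text
clock: 1.93
position: [0.4774, -0.2756, 0.1939]
ee_rot: [0.999, -0.044, 0.0, 0.0]
ft_force: [1.1, -0.1, 0.4]
grip_width: -0.001
```

>>> arm_command([
  [19.3, -31.2, 0],
  [19.3, -31.2, 0],
  [19.3, -31.2, 0],
  [19.3, -31.2, 0],
  [19.3, -31.2, 0],
  [19.3, -31.2, 0],
  [19.3, -31.2, 0],
  [19.3, -31.2, 0],
  [0, 0, 0],
  [0, 0, 0],
], turn=[0, 0, 0, 0, 0, 0, 0, 0, 0, 0], grip=[1, 1, 1, 1, 1, 1, 1, 1, 1, 1])

```text
clock: 2.77
position: [0.6536, -0.0397, 0.193]
ee_rot: [0.999, -0.042, -0.0, -0.001]
ft_force: [-0.8, -0.6, 0.5]
grip_width: 0.005
```

```bash
python3 -c "
import h; h.st()"
```

```text
t 2.77 S-tcp x 73.76 y -17.09 z 193.02 mm; head err 0.436 deg tilt 0.0014; F [-0.84 -0.62  0.48] grip 0.005
```

>>> arm_command([
  [13, -20, 0],
  [13, -20, 0],
  [12.5, -19.5, 0],
  [0, 0, 25],
  [0, 0, 25],
  [0, 0, 25],
  [0, 0, 15],
  [0, 0, 0],
  [0, 0, 0],
], turn=[0, 0, 0, 0, 0, 0, 0, 0, 0], grip=[1, 1, 1, 1, 1, 1, 1, 1, 1])

```text
clock: 3.52
position: [0.6964, 0.0116, 0.1035]
ee_rot: [0.999, -0.046, -0.001, 0.0]
ft_force: [0.0, 0.1, 1.9]
grip_width: 0.001
```

```bash
python3 -c "
import h; h.st(); h.cv2.imwrite('pics/w1.png',h.manip.camera('wrist'));h.cv2.imwrite('pics/t1.png',h.manip.camera('top'));h.st()"
```

```text
t 3.52 S-tcp x 111.62 y 37.86 z 103.52 mm; head err 0.009 deg tilt 0.0013; F [0.02 0.12 1.92] grip 0.001
t 3.62 S-tcp x 112.86 y 38.74 z 105.54 mm; head err -0.000 deg tilt 0.0025; F [ 0.2   0.45 -0.4 ] grip -0.001
```

View pics/w1.png

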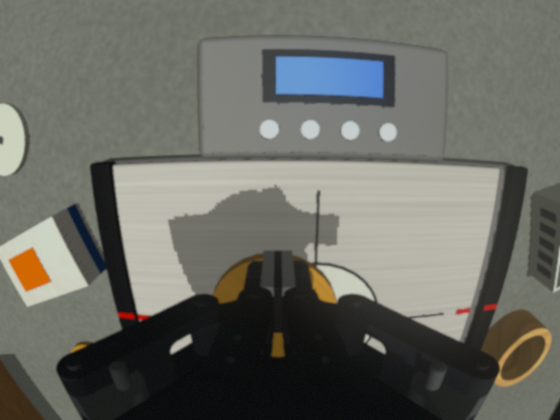

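View pics/t1.png

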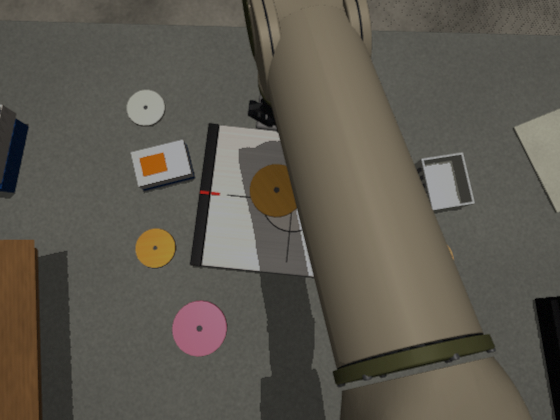

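>>> arm_command([
  [0, 0, 0],
  [0, 0, 0],
], turn=[0, 0], grip=[1, 1])

```text
clock: 3.78
position: [0.6975, 0.0129, 0.1052]
ee_rot: [0.999, -0.046, 0.001, -0.0]
ft_force: [-0.0, -0.0, 0.2]
grip_width: -0.0
```

```bash
python3 -c "
import h; h.st(); h.st(); h.manip.camera('top'); h.st();
print(h.manip.camera_info('wrist'))
im=h.manip.camera('scene');h.cv2.imwrite('pics/s1.png',h.cv2.resize(im[100:340,120:430],None,fx=2.5,fy=2.5));h.st()"
```

```text
t 3.78 S-tcp x 112.67 y 39.30 z 105.15 mm; head err 0.010 deg tilt 0.0022; F [-0.04 -0.03  0.18] grip -0.0
t 3.78 S-tcp x 112.67 y 39.30 z 105.15 mm; head err 0.010 deg tilt 0.0022; F [-0.04 -0.03  0.18] grip -0.0
t 3.83 S-tcp x 112.53 y 39.40 z 104.84 mm; head err 0.014 deg tilt 0.0018; F [-0.14  0.13 -0.07] grip -0.0
{'fx': 325.19226210127806, 'fy': 325.19226210127806, 'cx': 277.5376181385637, 'cy': 208.10717301607414, 'rvec': array([-1.97444478,  2.16474268,  0.31516203]), 'tvec': array([0.07641819, 0.65315931, 0.49040222])}
t 3.88 S-tcp x 112.36 y 39.40 z 104.53 mm; head err 0.008 deg tilt 0.0013; F [ 0.23 -0.88  0.04] grip 0.001
```

View pics/s1.png

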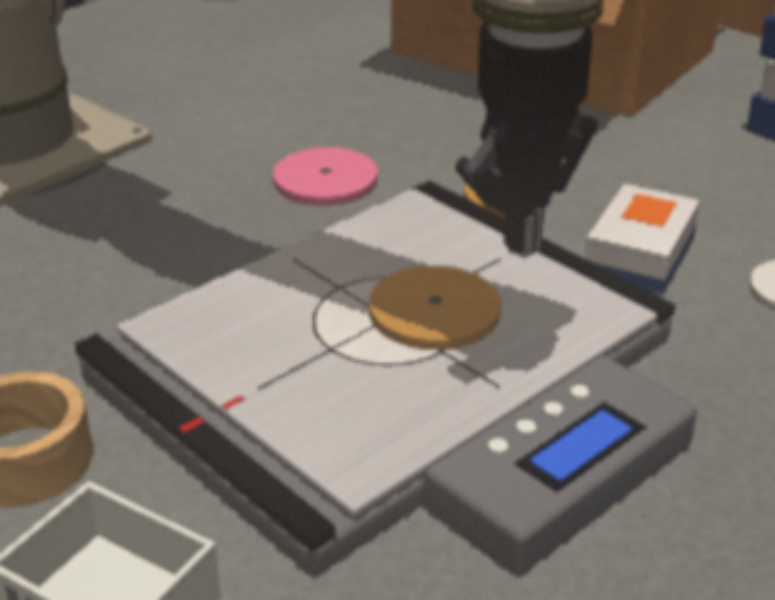

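>>> arm_command([
  [0, -3, 12],
  [0, 0, 12],
  [0, 0, 12],
  [0, 0, 9],
  [0, 0, 3],
  [0, 0, 0],
  [0, 0, 0],
], turn=[0, 0, 0, 0, 0, 0, 0], grip=[1, 1, 1, 1, 1, 1, 1])

```text
clock: 4.47
position: [0.6972, 0.0161, 0.0555]
ee_rot: [0.999, -0.046, -0.0, -0.0]
ft_force: [-0.5, 1.0, -0.4]
grip_width: -0.002
```

```bash
python3 -c "
import h; h.st(); im=h.manip.camera('wrist');h.cv2.imwrite('pics/w2.png',im);h.st()
im=h.manip.camera('scene');h.cv2.imwrite('pics/s2.png',h.cv2.resize(im[150:270,230:400],None,fx=4,fy=4));h.st()"
```

```text
t 4.47 S-tcp x 112.00 y 42.38 z 55.48 mm; head err 0.002 deg tilt 0.0001; F [-0.5   0.99 -0.41] grip -0.002
t 4.52 S-tcp x 112.31 y 42.41 z 56.04 mm; head err -0.001 deg tilt 0.0007; F [0.92 0.79 1.28] grip -0.001
t 4.57 S-tcp x 112.42 y 42.47 z 56.28 mm; head err 0.000 deg tilt 0.0011; F [ 0.36 -0.07  0.49] grip 0.0
```

View pics/s2.png

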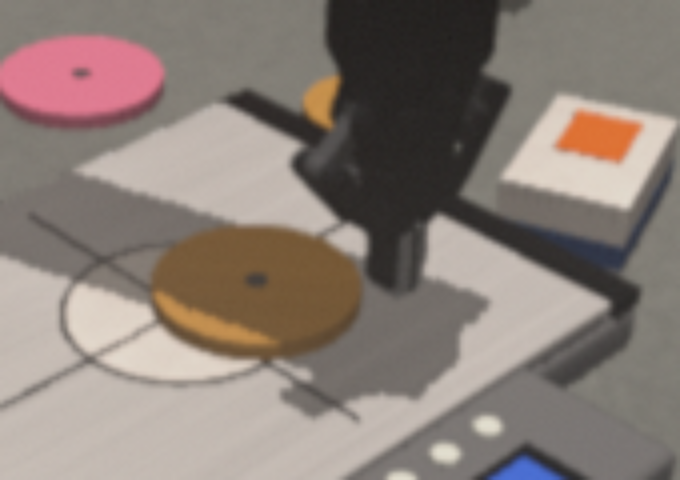

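View pics/w2.png

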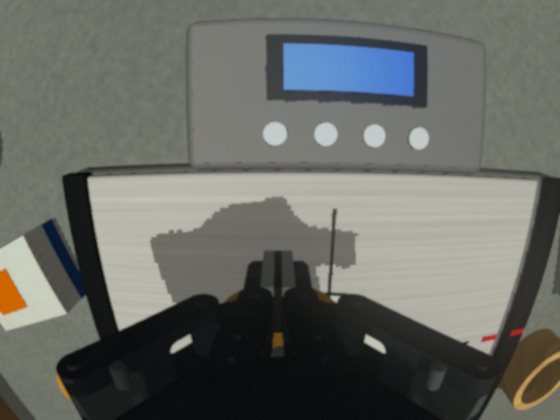

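>>> arm_command([
  [0, 0, 4],
  [0, 0, 3],
  [0, 0, 2],
  [0, 0, 1],
  [-3, 0, 0],
  [-3, 0, 0],
  [-3, 0, 0],
  [-3, 0, 0],
  [-3, 0, 0],
  [-3, 0, 0],
], turn=[0, 0, 0, 0, 0, 0, 0, 0, 0, 0], grip=[1, 1, 1, 1, 1, 1, 1, 1, 1, 1])

```text
clock: 5.4
position: [0.6789, 0.0178, 0.0458]
ee_rot: [0.999, -0.046, 0.0, 0.0]
ft_force: [-0.0, 0.8, 0.1]
grip_width: 0.0
```

>>> arm_command([
  [-1, 0, 0],
  [-1, 0, 0],
  [-1, 0, 0],
  [-1, 0, 0],
  [-1, 0, 0],
  [0, 0, 0],
], turn=[0, 0, 0, 0, 0, 0], grip=[1, 1, 1, 1, 1, 1])

```text
clock: 5.9
position: [0.6741, 0.0182, 0.0456]
ee_rot: [0.999, -0.046, -0.0, 0.0]
ft_force: [1.0, -0.1, 0.4]
grip_width: 0.002
```

```bash
python3 -c "
import h; h.st(); im=h.manip.camera('top')
h.cv2.imwrite('pics/t2.png',h.cv2.resize(im[115:290,185:400],None,fx=3.7,fy=3.4,interpolation=2));
im=h.manip.camera('scene');h.cv2.imwrite('pics/s3.png',h.cv2.resize(im[150:270,230:400],None,fx=4,fy=4));h.st()"
```

```text
t 5.90 S-tcp x 88.83 y 42.38 z 45.60 mm; head err 0.004 deg tilt 0.0001; F [ 0.96 -0.12  0.36] grip 0.002
t 6.00 S-tcp x 89.00 y 42.38 z 45.61 mm; head err 0.004 deg tilt 0.0001; F [-0.28  0.6  -0.03] grip -0.002
```

View pics/s3.png

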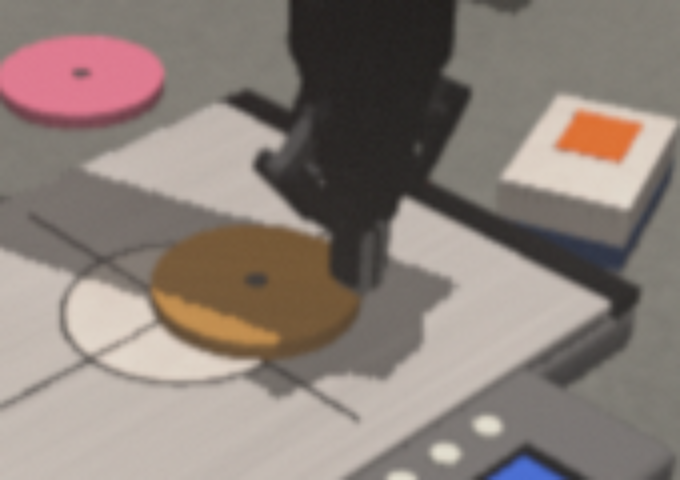

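View pics/t2.png

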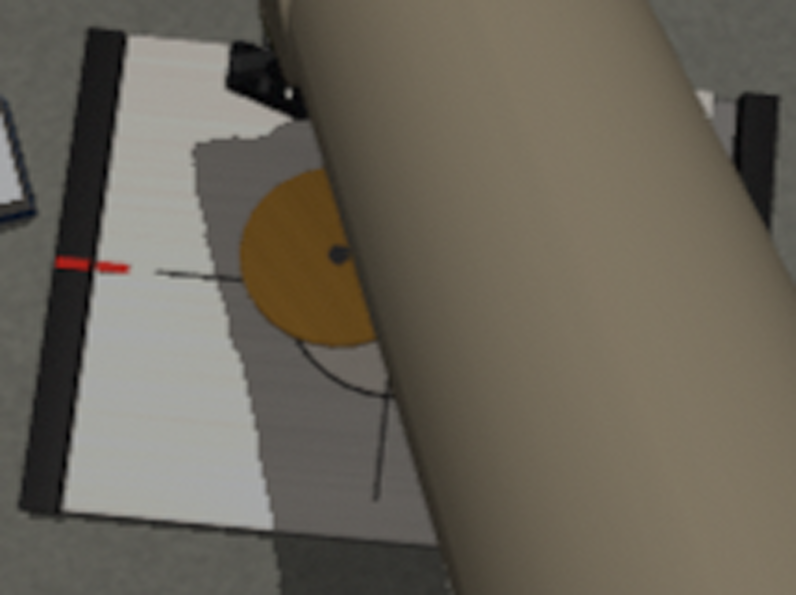

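>>> arm_command([
  [-1, 0, 0],
  [-1, 0, 0],
  [-1, 0, 0],
  [-1, 0, 0],
  [-1, 0, 0],
  [-1, 0, 0],
  [-0.7, 0, 0],
  [-0.7, 0, 0],
  [-0.6, 0, 0],
], turn=[0, 0, 0, 0, 0, 0, 0, 0, 0], grip=[1, 1, 1, 1, 1, 1, 1, 1, 1])

```text
clock: 6.75
position: [0.6662, 0.0189, 0.0456]
ee_rot: [0.999, -0.046, 0.0, 0.0]
ft_force: [-0.1, 0.6, 0.2]
grip_width: -0.002
```

```bash
python3 -c "
import h; h.st()"
```

```text
t 6.75 S-tcp x 80.90 y 42.42 z 45.65 mm; head err 0.007 deg tilt 0.0001; F [-0.15  0.59  0.17] grip -0.002
```

>>> arm_command([
  [-0.7, 0, 0],
  [-0.7, 0, 0],
  [-0.7, 0, 0],
  [-0.7, 0, 0],
  [-0.7, 0, 0],
  [-0.7, 0, 0],
  [-0.7, 0, 0],
], turn=[0, 0, 0, 0, 0, 0, 0], grip=[1, 1, 1, 1, 1, 1, 1])

```text
clock: 7.33
position: [0.6613, 0.0193, 0.0456]
ee_rot: [0.999, -0.046, 0.0, 0.0]
ft_force: [-0.2, 1.0, -1.0]
grip_width: 0.001
```

```bash
python3 -c "
import h; h.st(); im=h.manip.camera('top');h.cv2.imwrite('pics/t3r.png',im)
im0=h.cv2.imread('pics/t1.png')
a=h.cv2.resize(im[130:240,240:310],None,fx=5,fy=5); b=h.cv2.resize(im0[130:240,240:310],None,fx=5,fy=5)
h.cv2.imwrite('pics/t3.png',h.np.hstack([b,a]));h.st()"
```

```text
t 7.33 S-tcp x 76.00 y 42.39 z 45.63 mm; head err 0.006 deg tilt 0.0001; F [-0.23  0.95 -0.98] grip 0.001
t 7.38 S-tcp x 75.91 y 42.40 z 45.64 mm; head err 0.007 deg tilt 0.0001; F [ 0.32  0.62 -1.11] grip 0.001
```

View pics/t3.png

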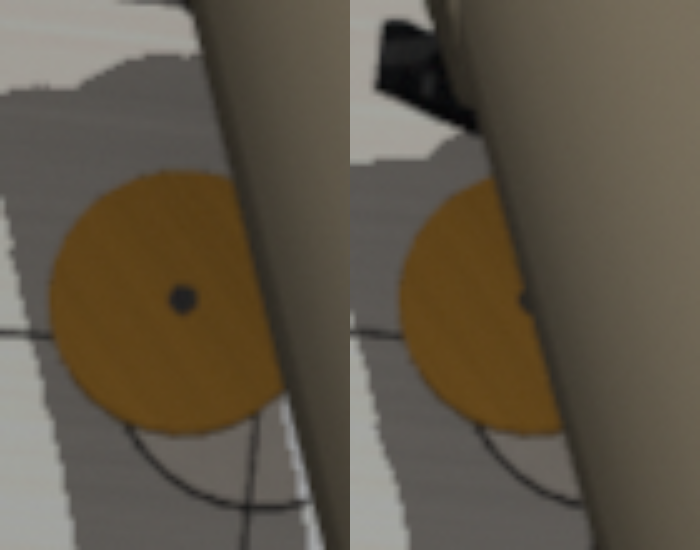

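```bash
python3 -c "
import h; 
im=h.manip.camera('scene');h.cv2.imwrite('pics/s4.png',h.cv2.resize(im[170:260,240:360],None,fx=6,fy=6));h.st()
im=h.manip.camera('wrist');h.cv2.imwrite('pics/w4.png',h.cv2.resize(im[180:360,150:400],None,fx=3,fy=3))"
```

```text
t 7.43 S-tcp x 75.95 y 42.41 z 45.63 mm; head err 0.008 deg tilt 0.0001; F [-0.75  0.23  0.05] grip -0.001
```

View pics/s4.png

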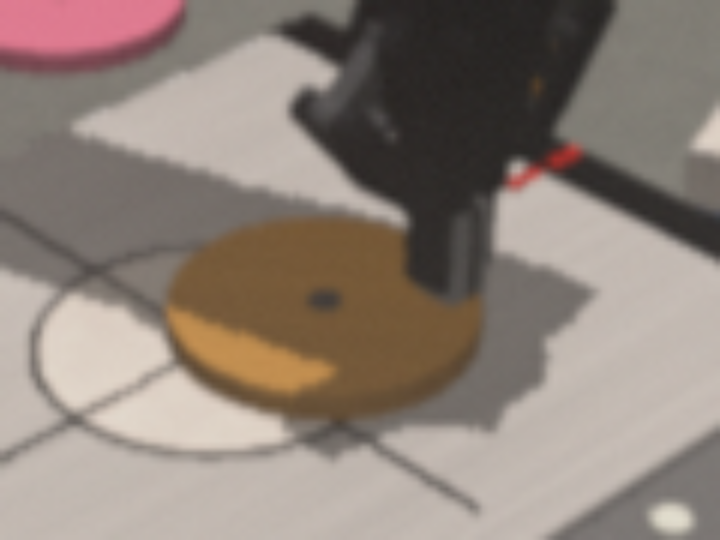

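View pics/w4.png

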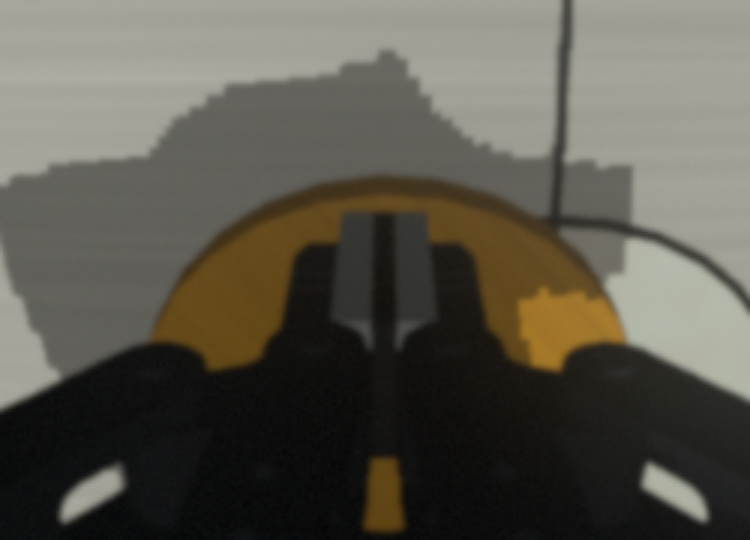

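```bash
cat >> h.py <<'E'
def S2W(x,y,z):
    c,s=np.cos(YAW),np.sin(YAW)
    return np.array([O[0]+(x*c-y*s)/1e3,O[1]+(x*s+y*c)/1e3,z/1e3])
def proj(n,p):
    K,R,t=cam(n); q=R@p+t
    if n!="wrist":
        q=K@q; return (q[:2]/q[2]).round(1)
    th=np.arctan2(np.hypot(q[0],q[1]),q[2]); d=q[:2]/np.hypot(q[0],q[1])
    return (K[:2,2]+d*th*K[0,0]).round(1)
E
python3 -c "
import h,numpy as np
h.st()
s=h.manip.get_obs();p=s['position'];M=h.Ro.from_quat(s['ee_rot']).as_matrix()
for n in ('scene','wrist'):
  print(n,'tcp',h.proj(n,p))
  for dx in(-11,11):
    for dz in (0,7,15): print(n,dx,dz,h.proj(n,p+M@np.array([dx,0,-dz])/1e3))
  for q in [(73,42.4,52),(17.9,42.4,52),(73,42.4,40)]: print(n,'weight',q,h.proj(n,h.S2W(*q)))
K,R,t=h.cam('wrist'); print('wrist cam in tool',M.T@(-R.T@t-p))
im=h.manip.camera('wrist');h.cv2.imwrite('pics/w5.png',im)
im=h.manip.camera('scene');h.cv2.imwrite('pics/s5.png',im)
"
```

```text
t 7.48 S-tcp x 76.01 y 42.37 z 45.60 mm; head err 0.002 deg tilt 0.0001; F [ 0.52  0.16 -0.51] grip 0.002
scene tcp [313.3 233.1]
scene -11 0 [309.3 230.8]
scene -11 7 [309.5 227.9]
scene -11 15 [309.6 224.7]
scene 11 0 [317.3 235.5]
scene 11 7 [317.4 232.6]
scene 11 15 [317.6 229.3]
scene weight (73, 42.4, 52) [312.3 229.9]
scene weight (17.9, 42.4, 52) [293.1 218.6]
scene weight (73, 42.4, 40) [312.1 234.7]
wrist tcp [276.7 239.6]
wrist -11 0 [276.8 256.3]
wrist -11 7 [276.7 261.4]
wrist -11 15 [276.7 267.6]
wrist 11 0 [276.7 222.1]
wrist 11 7 [276.7 226.1]
wrist 11 15 [276.6 231.2]
wrist weight (73, 42.4, 52) [276.7 248.6]
wrist weight (17.9, 42.4, 52) [276.8 325. ]
wrist weight (73, 42.4, 40) [276.7 240.7]
wrist cam in tool [ 0.07299973  0.00047308 -0.1787246 ]
```

```bash
python3 -c "
import h,numpy as np
cv2=h.cv2
for n,f in (('wrist','w5'),('scene','s5')):
  im=cv2.imread(f'pics/{f}.png')
  pts=[(148,176,40),(148,-161,40),(0,-189,40),(0,189,40),(245,75,43),(245,-75,43)]+[(17.9+55*np.cos(a),42.4+55*np.sin(a),52) for a in np.linspace(0,6.28,24)]
  for q in pts:
    u=h.proj(n,h.S2W(*q)); cv2.circle(im,tuple(int(round(v)) for v in u),1,(0,255,0),-1)
  s=h.manip.get_obs();p=s['position'];M=h.Ro.from_quat(s['ee_rot']).as_matrix()
  for dx in(-11,11):
   for dy in (-14,14):
    for dz in (0,20,40): cv2.circle(im,tuple(int(round(v)) for v in h.proj(n,p+M@np.array([dx,dy,-dz])/1e3)),1,((0,0,255),(0,255,255),(255,0,255))[dz//20],-1)
  im=cv2.resize(im,(800,600)) if n=='wrist' else cv2.resize(im[130:310,190:430],None,fx=3.3,fy=3.3)
  cv2.imwrite(f'pics/{f}o.png',im)
"
```

View pics/w5o.png

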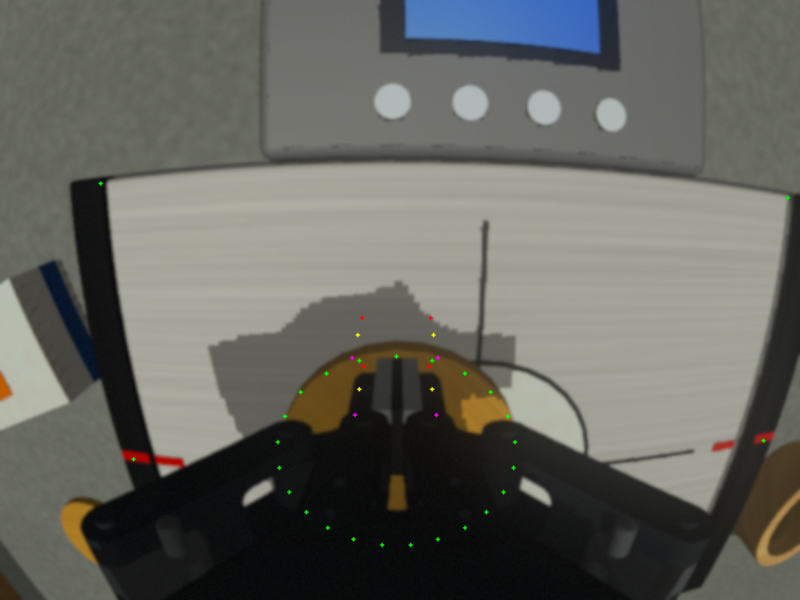

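View pics/s5o.png

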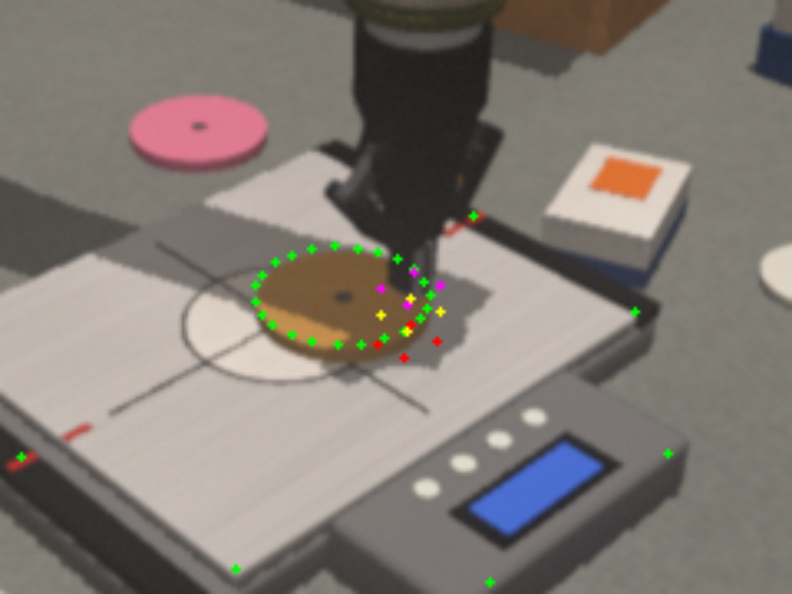

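```bash
python3 -c "
import h,numpy as np
cv2=h.cv2
a=cv2.imread('pics/s5.png')[185:235,290:340]; b=cv2.imread('pics/w5.png')[235:300,245:310]
cv2.imwrite('pics/z5.png',np.hstack([cv2.resize(a,(400,400),interpolation=0),cv2.resize(b,(400,400),interpolation=0)]))
"
```

```text
(no output)
```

View pics/z5.png

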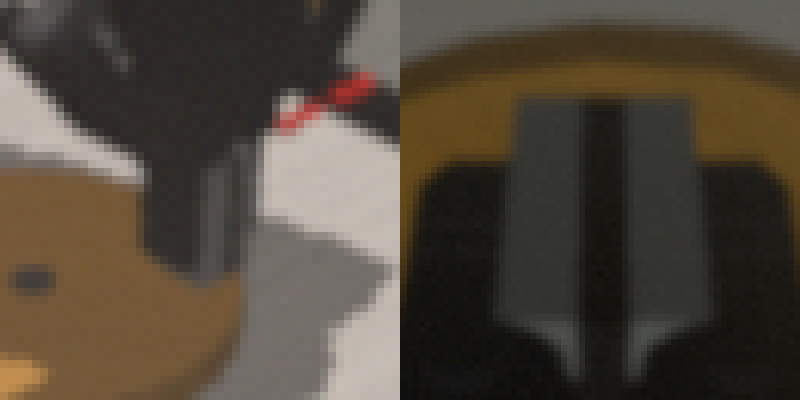

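```bash
cat > tri.py <<'E'
import h,numpy as np
s=h.manip.get_obs();p=s['position'];M=h.Ro.from_quat(s['ee_rot']).as_matrix()
def ray(n,u):
    K,R,t=h.cam(n); d=(np.array(u)-K[:2,2])/K[0,0]
    if n=='wrist':
        r=np.hypot(*d); v=np.array([*(d/r*np.sin(r)),np.cos(r)])
    else: v=np.array([*d,1])
    v=R.T@(v/np.linalg.norm(v)); return -R.T@t,v
def tri(uw,us):
    a,d=ray('wrist',uw);b,e=ray('scene',us)
    k=np.linalg.lstsq(np.stack([d,-e],1),b-a,rcond=None)[0]
    P,Q=a+d*k[0],b+e*k[1]
    print((M.T@((P+Q)/2-p)*1e3).round(1),'gap',np.linalg.norm(P-Q)*1e3)
tri((292.5,250.8),(315,221)); tri((263.7,250.8),(320,218.8))
E
python3 tri.py
```

```text
[  9.7   7.6 -37.9] gap 0.017343513433826493
[  9.7  -6.3 -36.9] gap 0.8307122164505477
```

>>> arm_command([
  [6, 0, 0],
  [6, 0, 0],
  [6, 0, 0],
  [6, 0, 0],
  [0, 0, 6],
  [0, 0, 7],
  [0, 0, 6],
  [0, 0, 4],
  [0, 0, 2],
  [0, 0, 0],
], turn=[0, 0, 0, 0, 0, 0, 0, 0, 0, 0], grip=[1, 1, 1, 1, 1, 1, 1, 1, 1, 1])

```text
clock: 8.42
position: [0.6847, 0.0171, 0.0198]
ee_rot: [0.999, -0.046, -0.001, 0.0]
ft_force: [-0.1, -0.1, -0.9]
grip_width: 0.005
```

```bash
python3 -c "
import h,numpy as np
cv2=h.cv2
h.st()
a=h.manip.camera('scene');cv2.imwrite('pics/s6.png',a)
b=h.manip.camera('wrist');cv2.imwrite('pics/w6.png',b);h.st()
cv2.imwrite('pics/z6.png',np.hstack([cv2.resize(a[190:250,290:350],(400,400),interpolation=0),cv2.resize(b[235:300,245:310],(400,400),interpolation=0)]))
"
```

```text
t 8.42 S-tcp x 99.47 y 42.32 z 19.76 mm; head err 0.012 deg tilt 0.0012; F [-0.1  -0.15 -0.91] grip 0.005
t 8.52 S-tcp x 100.09 y 42.39 z 20.74 mm; head err 0.007 deg tilt 0.0002; F [-0.01  1.2   0.18] grip -0.001
```

View pics/z6.png

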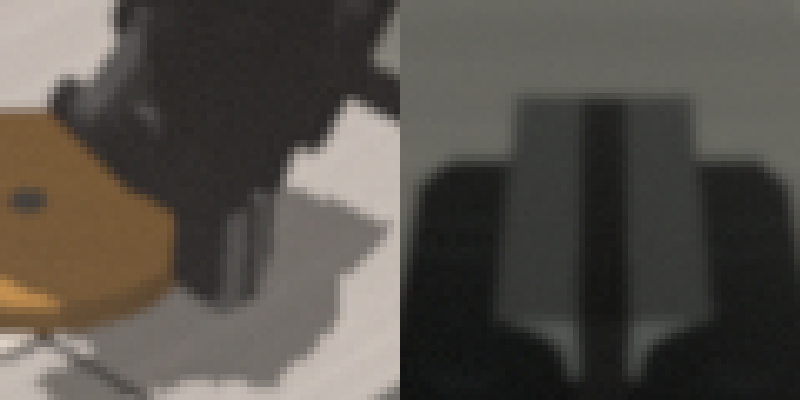

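```bash
python3 - <<'E'
exec(open('tri.py').read().rsplit('tri((292',1)[0])
tri((292.5,250.8),(323,235.75)); tri((263.7,250.8),(329.2,233.3))
E
```

```text
[  9.6   7.8 -39.6] gap 1.695527615896479
[ 11.5  -6.2 -40.5] gap 1.1579533882705393
```

>>> arm_command([
  [0, 0, 3],
  [0, 0, 3],
  [0, 0, 3],
  [0, 0, 2],
  [0, 0, 1.2],
  [0, 0, 0],
  [0, 0, 0],
], turn=[0, 0, 0, 0, 0, 0, 0], grip=[1, 1, 1, 1, 1, 1, 1])

```text
clock: 9.1
position: [0.6852, 0.0172, 0.0084]
ee_rot: [0.999, -0.046, -0.0, 0.0]
ft_force: [-0.1, 0.4, -0.1]
grip_width: -0.003
```

```bash
python3 -c "
import h,numpy as np
cv2=h.cv2
h.st()
a=h.manip.camera('scene');cv2.imwrite('pics/s6.png',a)
b=h.manip.camera('wrist');cv2.imwrite('pics/w6.png',b);h.st()
cv2.imwrite('pics/z7.png',np.hstack([cv2.resize(a[190:250,290:350],(400,400),interpolation=0),cv2.resize(b[235:300,245:310],(400,400),interpolation=0)]))
"
```

```text
t 9.10 S-tcp x 100.05 y 42.40 z 8.35 mm; head err 0.004 deg tilt 0.0001; F [-0.12  0.38 -0.07] grip -0.003
t 9.20 S-tcp x 100.17 y 42.46 z 8.57 mm; head err 0.005 deg tilt 0.0003; F [-0.17  0.2  -0.56] grip -0.005
```

View pics/z7.png

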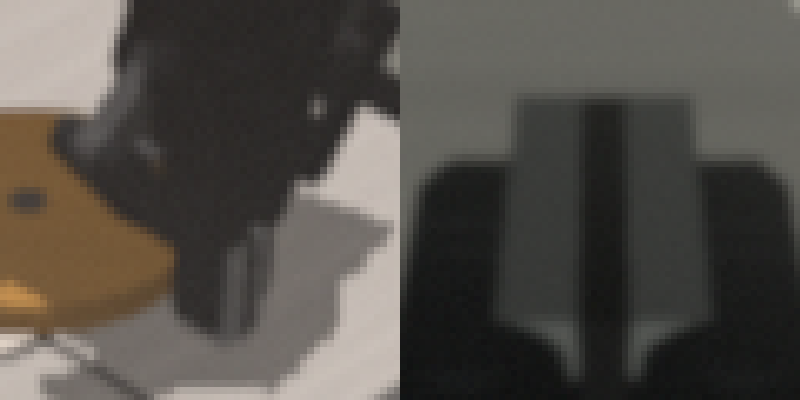

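```bash
python3 - <<'E'
exec(open('tri.py').read().rsplit('tri((292',1)[0])
tri((292.5,250.8),(323.3,241)); tri((263.7,250.8),(329.0,238.5))
for z in (40,44,46,48,50): print(z,h.proj('scene',h.S2W(110,35.3,z)),h.proj('scene',h.S2W(110,48.7,z)))
E
```

```text
[ 10.2   7.6 -39.7] gap 0.567410431135041
[ 11.5  -6.2 -40.2] gap 1.5005857794541748
40 [323.2 244.3] [327.8 241.5]
44 [323.3 242.7] [327.9 239.9]
46 [323.4 241.8] [328. 239.]
48 [323.4 241. ] [328.  238.2]
50 [323.5 240.2] [328.1 237.4]
```

>>> arm_command([
  [0, 0, 1],
  [0, 0, 0.8],
  [0, 0, 0.5],
  [-3, 0, 0],
  [-3, 0, 0],
  [-2, 0, 0],
  [-2, 0, 0],
  [-1, 0, 0],
  [-1, 0, 0],
  [0, 0, 0],
], turn=[0, 0, 0, 0, 0, 0, 0, 0, 0, 0], grip=[1, 1, 1, 1, 1, 1, 1, 1, 1, 1])

```text
clock: 10.03
position: [0.6732, 0.0183, 0.0062]
ee_rot: [0.999, -0.046, 0.0, 0.0]
ft_force: [0.0, 0.0, 0.4]
grip_width: 0.0
```

>>> arm_command([
  [-0.8, 0, 0],
  [-0.8, 0, 0],
  [-0.8, 0, 0],
  [-0.8, 0, 0],
  [-0.8, 0, 0],
  [-0.8, 0, 0],
  [-0.8, 0, 0],
], turn=[0, 0, 0, 0, 0, 0, 0], grip=[1, 1, 1, 1, 1, 1, 1])

```text
clock: 10.62
position: [0.668, 0.0187, 0.0062]
ee_rot: [0.999, -0.046, 0.0, 0.0]
ft_force: [3.7, -0.0, -2.8]
grip_width: -0.002
```

```bash
python3 -c "
import h,numpy as np
cv2=h.cv2
h.st()
a=h.manip.camera('scene');cv2.imwrite('pics/s8.png',a)
b=h.manip.camera('top');cv2.imwrite('pics/t8.png',b);h.st()
cv2.imwrite('pics/z8.png',np.hstack([cv2.resize(a[185:255,250:340],(450,350),interpolation=0),cv2.resize(b[150:220,240:310],(350,350),interpolation=0)]))
"
```

```text
t 10.62 S-tcp x 82.72 y 42.33 z 6.21 mm; head err -0.002 deg tilt 0.0007; F [ 3.68 -0.04 -2.83] grip -0.002
t 10.72 S-tcp x 82.51 y 42.29 z 6.17 mm; head err 0.001 deg tilt 0.0003; F [ 2.95 -1.33 -1.87] grip 0.001
```

View pics/z8.png

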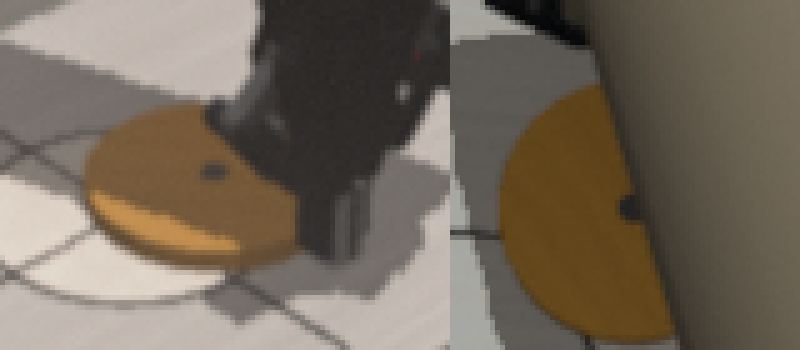

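>>> arm_command([
  [-0.8, 0, 0],
  [-0.8, 0, 0],
  [-0.8, 0, 0],
  [-0.8, 0, 0],
  [-0.8, 0, 0],
  [-0.8, 0, 0],
], turn=[0, 0, 0, 0, 0, 0], grip=[1, 1, 1, 1, 1, 1])

```text
clock: 11.22
position: [0.6629, 0.0192, 0.0061]
ee_rot: [0.999, -0.046, 0.0, 0.0]
ft_force: [2.9, -0.6, -0.5]
grip_width: -0.001
```

```bash
python3 -c "
import h,numpy as np
cv2=h.cv2
h.st()
a=h.manip.camera('scene');cv2.imwrite('pics/s9.png',a)
b=h.manip.camera('top');cv2.imwrite('pics/t9.png',b);h.st()
cv2.imwrite('pics/z9.png',np.hstack([cv2.resize(a[185:255,250:340],(450,350),interpolation=0),cv2.resize(b[150:220,240:310],(350,350),interpolation=0)]))
"
```

```text
t 11.22 S-tcp x 77.62 y 42.40 z 6.15 mm; head err 0.008 deg tilt 0.0002; F [ 2.9  -0.62 -0.47] grip -0.001
t 11.32 S-tcp x 77.49 y 42.37 z 6.13 mm; head err 0.003 deg tilt 0.0002; F [ 2.57 -0.94 -1.74] grip 0.001
```

View pics/z9.png

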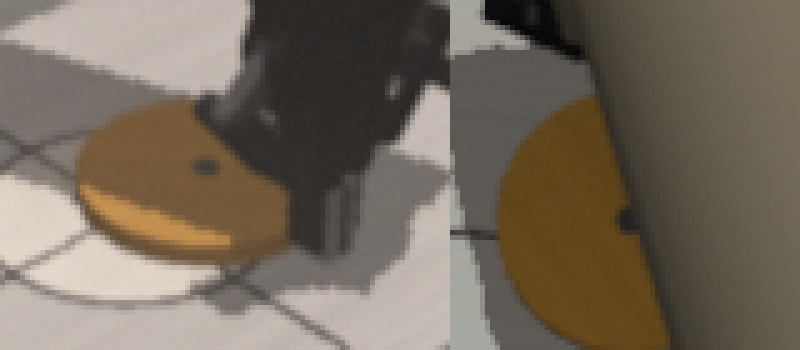

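>>> arm_command([
  [-0.8, 0, 0],
  [-0.8, 0, 0],
  [-0.8, 0, 0],
  [-0.8, 0, 0],
  [-0.8, 0, 0],
  [-0.8, 0, 0],
  [-0.8, 0, 0],
  [-0.8, 0, 0],
], turn=[0, 0, 0, 0, 0, 0, 0, 0], grip=[1, 1, 1, 1, 1, 1, 1, 1])

```text
clock: 11.98
position: [0.6565, 0.0198, 0.0061]
ee_rot: [0.999, -0.046, 0.0, 0.0]
ft_force: [3.8, -0.9, -1.5]
grip_width: 0.0
```

>>> arm_command([
  [-0.8, 0, 0],
  [-0.8, 0, 0],
  [-0.8, 0, 0],
  [-0.8, 0, 0],
  [-0.6, 0, 0],
  [-0.5, 0, 0],
  [-0.3, 0, 0],
  [0, 0, 0],
], turn=[0, 0, 0, 0, 0, 0, 0, 0], grip=[1, 1, 1, 1, 1, 1, 1, 1])

```text
clock: 12.65
position: [0.6519, 0.0202, 0.0061]
ee_rot: [0.999, -0.046, -0.0, 0.0]
ft_force: [3.9, -0.6, -0.3]
grip_width: 0.001
```

```bash
python3 -c "
import h,numpy as np
cv2=h.cv2
h.st()
a=h.manip.camera('scene');cv2.imwrite('pics/s10.png',a)
b=h.manip.camera('top');cv2.imwrite('pics/t10.png',b);h.st()
cv2.imwrite('pics/z10.png',np.hstack([cv2.resize(a[185:255,250:340],(450,350),interpolation=0),cv2.resize(b[150:220,240:310],(350,350),interpolation=0)]))
"
```

```text
t 12.65 S-tcp x 66.61 y 42.35 z 6.14 mm; head err 0.003 deg tilt 0.0001; F [ 3.9  -0.62 -0.25] grip 0.001
t 12.75 S-tcp x 66.60 y 42.37 z 6.12 mm; head err 0.004 deg tilt 0.0001; F [ 3.44 -1.54  0.35] grip -0.002
```

View pics/z10.png

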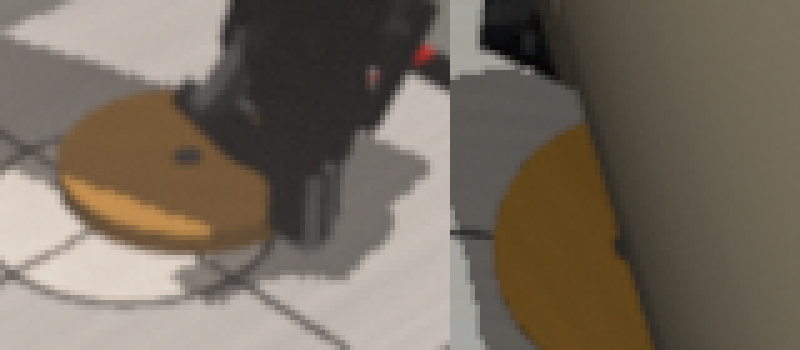

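>>> arm_command([
  [-0.5, 0, 0],
  [-0.5, 0, 0],
  [-0.3, 0, 0],
  [0, 0, 0],
  [1, 0, 0],
  [3, 0, 0],
  [5, 0, 0],
  [5, 0, 0],
  [0, 0, -10],
  [0, 0, -15],
], turn=[0, 0, 0, 0, 0, 0, 0, 0, 0, 0], grip=[1, 1, 1, 1, 1, 1, 1, 1, 1, 1])

```text
clock: 13.58
position: [0.6637, 0.019, 0.0302]
ee_rot: [0.999, -0.046, -0.002, 0.0]
ft_force: [-0.5, 0.1, 0.1]
grip_width: 0.002
```

>>> arm_command([
  [0, -20, 0],
  [0, -20, 0],
  [-20, -20, 0],
  [-20, -20, 0],
  [-20, -2, 0],
  [-20, 0, 0],
  [0, 0, 0],
  [0, 0, 0],
], turn=[0, 0, 0, 0, 0, 0, 0, 0], grip=[1, 1, 1, 1, 1, 1, 1, 1])

```text
clock: 14.25
position: [0.5924, 0.1082, 0.032]
ee_rot: [0.999, -0.045, 0.0, 0.0]
ft_force: [0.7, -1.0, -0.2]
grip_width: 0.002
```

```bash
python3 -c "
import h,numpy as np
cv2=h.cv2
h.st()
a=h.manip.camera('scene');cv2.imwrite('pics/s11.png',a)
b=h.manip.camera('top');cv2.imwrite('pics/t11.png',b);h.st()
cv2.imwrite('pics/z11.png',np.hstack([cv2.resize(a[165:265,240:360],(420,350)),cv2.resize(b[120:230,200:320],(380,350))]))
c=h.manip.camera('wrist');cv2.imwrite('pics/w11.png',c)
"
```

```text
t 14.25 S-tcp x -0.74 y 124.54 z 32.03 mm; head err 0.047 deg tilt 0.0008; F [ 0.74 -0.96 -0.24] grip 0.002
t 14.35 S-tcp x 0.43 y 124.06 z 31.77 mm; head err -0.036 deg tilt 0.0012; F [ 0.12 -1.05  0.69] grip -0.001
```

View pics/z11.png

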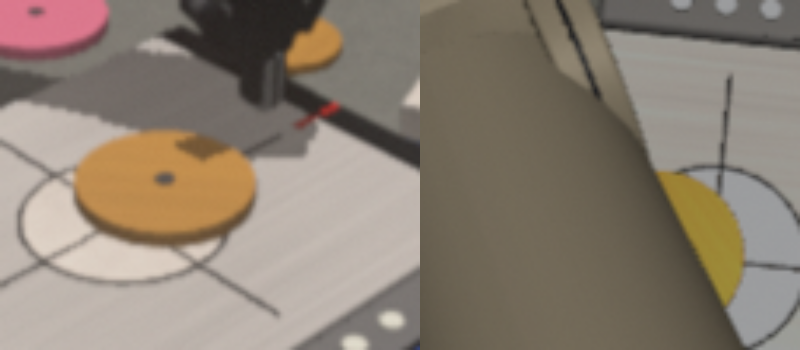

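View pics/w11.png

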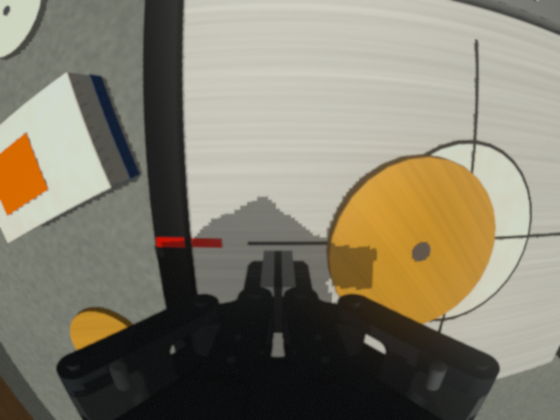

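```bash
python3 - <<'E'
import h,cv2
for f in ('scene0','s11'):
    print(f)
    try: h.measure(f,n='scene',im=cv2.imread(f'pics/{f}.png'),o=h.O)
    except Exception as e: print(e)
E
```

```text
scene0
red x 1.8 y 180.9 ext 196.2..157.8
red x 2.7 y -191.1 ext -181.2..-200.8
red x 2.6 y -153.2 ext -145.2..-161.2
weight x 25.37 y 36.67 diam 111.0 bbox 111.5 112.0
lines (np.float32(-0.0023152246), np.float32(446.68335), 190) (np.float32(0.0019368761), np.float32(437.3257), 196)
mark x 2.17 y 5.91 ; weight-mark 23.21 30.76
s11
red x 2.2 y 186.4 ext 196.2..176.8
red x 2.7 y -191.1 ext -181.2..-200.8
red x 2.6 y -153.3 ext -145.2..-161.2
red x 1.3 y 166.9 ext 175.8..158.2
weight x 4.85 y 36.78 diam 111.9 bbox 112.0 114.0
lines (np.float32(-0.003206432), np.float32(447.25232), 184) (np.float32(0.002068812), np.float32(437.3567), 204)
mark x 2.08 y 5.86 ; weight-mark 2.77 30.92
```

View pics/s11_r.png

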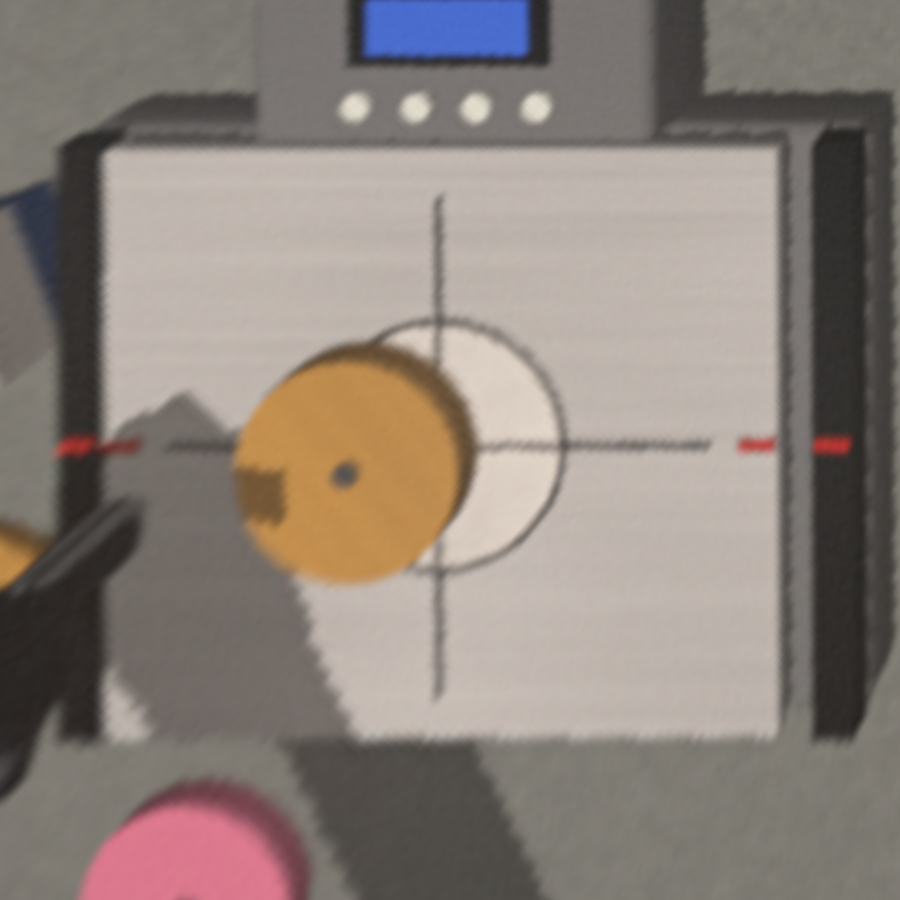

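```bash
cat >> h.py <<'E'
def dot(im,n,o=None):
    o=O if o is None else o; s=.0005
    r=rect(im,n,0.052,o,YAW); hs=cv2.cvtColor(r,cv2.COLOR_BGR2HSV).astype(int)
    br=((hs[...,0]>12)&(hs[...,0]<32)&(hs[...,1]>110)&(hs[...,2]>50)).astype(np.uint8); br[:,:150]=0
    k,l,st_,ce=cv2.connectedComponentsWithStats(br); j=1+np.argmax(st_[1:,4])
    c=max(cv2.findContours((l==j).astype(np.uint8),0,1)[0],key=cv2.contourArea)
    hull=cv2.fillPoly(np.zeros((W,W),np.uint8),[cv2.convexHull(c)],1); hull=cv2.erode(hull,np.ones((41,41)))
    low=((hs[...,1]<100)&(hull>0)).astype(np.uint8)
    k,l,st_,ce=cv2.connectedComponentsWithStats(low)
    for j in range(1,k):
        if st_[j,4]>60: print(n,"dot x %.2f y %.2f area %d wh %d %d"%((W/2-ce[j][1])*s*1e3,(W/2-ce[j][0])*s*1e3,st_[j,4],st_[j,2],st_[j,3]))
E
python3 - <<'E'
import h,cv2
for f,n in (('scene0','scene'),('top0','top'),('s11','scene')): h.dot(cv2.imread(f'pics/{f}.png'),n)
E
```

```text
scene dot x 21.12 y 40.66 area 360 wh 22 21
top dot x 18.76 y 42.13 area 376 wh 22 23
scene dot x 0.44 y 40.42 area 349 wh 21 21
```

>>> arm_command([
  [-1, 0, 8],
  [-1, 0, 8],
  [0, 0, 5],
  [0, 0, 3],
  [0, 0, 1.8],
  [0, 3, 0],
  [0, 3, 0],
  [0, 3, 0],
  [0, 2, 0],
  [0, 0, 0],
], turn=[0, 0, 0, 0, 0, 0, 0, 0, 0, 0], grip=[1, 1, 1, 1, 1, 1, 1, 1, 1, 1])

```text
clock: 15.23
position: [0.5897, 0.0963, 0.0056]
ee_rot: [0.999, -0.046, 0.0, 0.0]
ft_force: [-0.5, -0.3, -0.1]
grip_width: 0.002
```

```bash
python3 -c "
import h,numpy as np
cv2=h.cv2
h.st()
a=h.manip.camera('scene');cv2.imwrite('pics/s12.png',a);h.st()
cv2.imwrite('pics/z12.png',cv2.resize(a[165:265,240:360],(720,600)))
h.dot(a,'scene')
"
```

```text
t 15.23 S-tcp x -2.30 y 112.47 z 5.59 mm; head err -0.052 deg tilt 0.0007; F [-0.45 -0.26 -0.08] grip 0.002
t 15.28 S-tcp x -2.40 y 112.87 z 5.56 mm; head err -0.038 deg tilt 0.0005; F [ 0.33 -0.13 -0.03] grip -0.001
scene dot x 0.44 y 40.41 area 344 wh 21 21
```

View pics/z12.png

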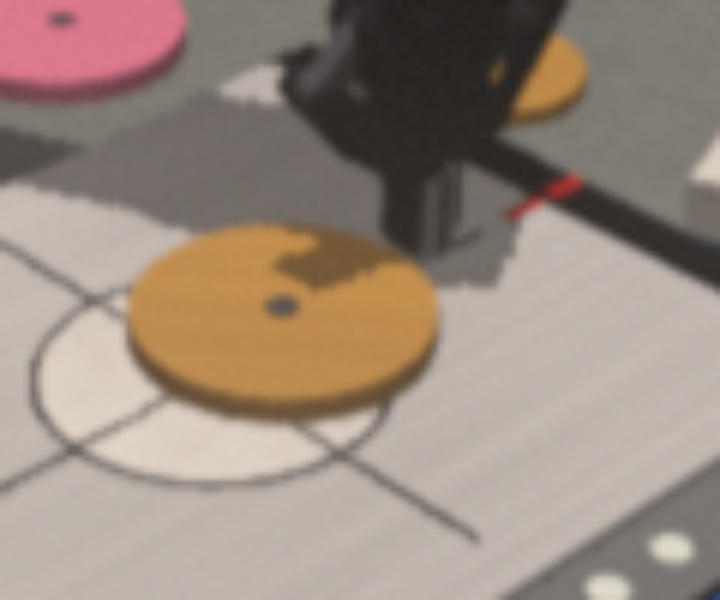

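>>> arm_command([
  [0, 1, 0],
  [0, 1, 0],
  [0, 1, 0],
  [0, 1, 0],
  [0, 1, 0],
  [0, 1, 0],
  [0, 1, 0],
  [0, 1, 0],
  [0, 1, 0],
  [0, 1, 0],
], turn=[0, 0, 0, 0, 0, 0, 0, 0, 0, 0], grip=[1, 1, 1, 1, 1, 1, 1, 1, 1, 1])

```text
clock: 16.12
position: [0.5886, 0.0873, 0.0053]
ee_rot: [0.999, -0.046, 0.0, -0.0]
ft_force: [-0.4, 2.0, -0.6]
grip_width: -0.002
```

>>> arm_command([
  [0, 1, 0],
  [0, 1, 0],
  [0, 1, 0],
  [0, 1, 0],
  [0, 1, 0],
  [0, 1, 0],
  [0, 1, 0],
  [0, 1, 0],
  [0, 0, 0],
], turn=[0, 0, 0, 0, 0, 0, 0, 0, 0], grip=[1, 1, 1, 1, 1, 1, 1, 1, 1])

```text
clock: 16.87
position: [0.5878, 0.0788, 0.0053]
ee_rot: [0.999, -0.046, -0.0, 0.0]
ft_force: [-0.2, -0.1, -0.3]
grip_width: -0.0
```

```bash
cat > look.py <<'E'
import h,numpy as np,sys
cv2=h.cv2;t=sys.argv[1]
h.st()
a=h.manip.camera('scene');cv2.imwrite(f'pics/s{t}.png',a);h.st()
cv2.imwrite(f'pics/z{t}.png',cv2.resize(a[155:295,180:370],(760,560)))
h.dot(a,'scene')
h.measure('m'+t,n='scene',im=a,o=h.O)
E
python3 look.py 13
```

```text
t 16.87 S-tcp x -2.62 y 94.89 z 5.28 mm; head err -0.020 deg tilt 0.0004; F [-0.19 -0.06 -0.33] grip -0.0
t 16.92 S-tcp x -2.62 y 95.03 z 5.29 mm; head err -0.012 deg tilt 0.0004; F [ 0.04 -0.01 -0.29] grip -0.002
scene dot x 0.44 y 26.69 area 310 wh 20 21
red x 2.0 y 186.1 ext 196.2..175.8
red x 2.6 y -191.0 ext -181.2..-200.8
red x 2.5 y -167.2 ext -158.8..-175.8
red x 1.3 y 153.5 ext 162.8..143.3
weight x 5.10 y 22.67 diam 112.1 bbox 113.0 113.5
lines (np.float32(-0.09924572), np.float32(507.85828), 87) (np.float32(0.0020247167), np.float32(464.93622), 204)
mark x -5.81 y -7.94 ; weight-mark 10.91 30.60
```

View pics/z13.png

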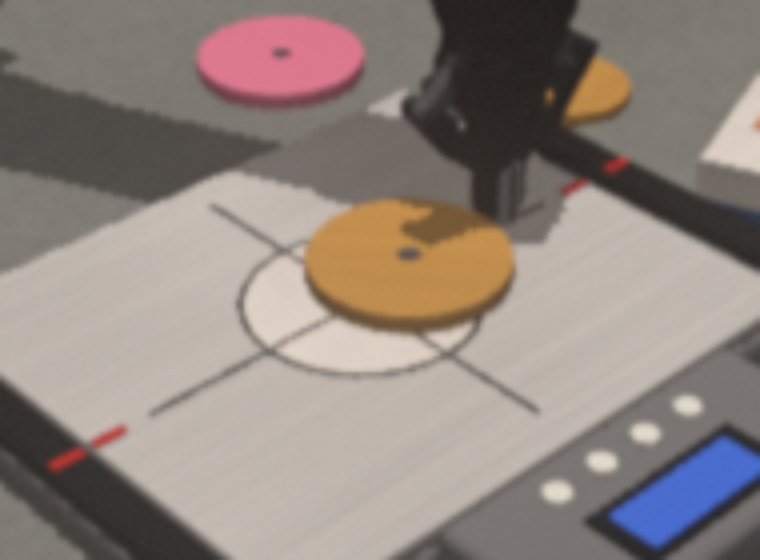

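>>> arm_command([
  [0, 1, 0],
  [0, 1, 0],
  [0, 0.8, 0],
  [0, 0.8, 0],
  [0, 0.8, 0],
  [0.05, 0.8, 0],
  [0.05, 0.8, 0],
  [0.05, 0.8, 0],
  [0.05, 0.8, 0],
  [0.05, 0.8, 0],
], turn=[0, 0, 0, 0, 0, 0, 0, 0, 0, 0], grip=[1, 1, 1, 1, 1, 1, 1, 1, 1, 1])

```text
clock: 17.75
position: [0.5873, 0.071, 0.0053]
ee_rot: [0.999, -0.046, 0.0, -0.0]
ft_force: [0.9, 4.1, -1.4]
grip_width: 0.001
```

```bash
python3 look.py 14
```

```text
t 17.75 S-tcp x -2.40 y 87.05 z 5.31 mm; head err 0.011 deg tilt 0.0001; F [ 0.94  4.09 -1.4 ] grip 0.001
t 17.80 S-tcp x -2.37 y 86.71 z 5.29 mm; head err -0.005 deg tilt 0.0001; F [-0.34  4.19 -0.1 ] grip 0.001
scene dot x 0.33 y 19.09 area 325 wh 20 21
red x 2.1 y 186.2 ext 196.2..176.2
red x 2.7 y -191.1 ext -181.2..-200.8
red x 2.6 y -169.5 ext -161.2..-178.2
red x 1.5 y 150.4 ext 158.2..142.3
weight x 5.22 y 15.22 diam 112.0 bbox 112.0 114.5
lines (np.float32(-0.081628606), np.float32(496.8317), 82) (np.float32(0.0018630017), np.float32(470.20795), 202)
mark x -4.19 y -10.53 ; weight-mark 9.41 25.75
```

>>> arm_command([
  [0.05, 0.8, 0],
  [0.05, 0.8, 0],
  [0.05, 0.8, 0],
  [0.05, 0.8, 0],
  [0.05, 0.8, 0],
  [0.05, 0.8, 0],
  [0.05, 0.8, 0],
  [0.05, 0.8, 0],
  [0.05, 0.8, 0],
  [0.05, 0.8, 0],
], turn=[0, 0, 0, 0, 0, 0, 0, 0, 0, 0], grip=[1, 1, 1, 1, 1, 1, 1, 1, 1, 1])

```text
clock: 18.63
position: [0.5871, 0.0628, 0.0053]
ee_rot: [0.999, -0.046, 0.0, 0.0]
ft_force: [0.4, 4.1, -0.2]
grip_width: -0.002
```

>>> arm_command([
  [0.05, 0.8, 0],
  [0.05, 0.8, 0],
  [0.05, 0.8, 0],
  [0.05, 0.8, 0],
  [0.05, 0.8, 0],
  [0.05, 0.8, 0],
  [0.05, 0.8, 0],
  [0.05, 0.8, 0],
  [0.05, 0.8, 0],
  [0.05, 0.8, 0],
], turn=[0, 0, 0, 0, 0, 0, 0, 0, 0, 0], grip=[1, 1, 1, 1, 1, 1, 1, 1, 1, 1])

```text
clock: 19.47
position: [0.5869, 0.0548, 0.0053]
ee_rot: [0.999, -0.046, 0.0, 0.0]
ft_force: [0.1, 4.3, -0.4]
grip_width: 0.001
```

```bash
python3 look.py 15
```

```text
t 19.47 S-tcp x -1.37 y 70.92 z 5.32 mm; head err 0.006 deg tilt 0.0001; F [ 0.05  4.28 -0.36] grip 0.001
t 19.52 S-tcp x -1.36 y 70.68 z 5.31 mm; head err -0.004 deg tilt 0.0002; F [0.44 3.6  0.04] grip -0.004
scene dot x 0.88 y 3.09 area 325 wh 20 21
red x 2.1 y 186.3 ext 196.2..176.2
red x 2.6 y -191.1 ext -181.2..-200.8
red x 2.5 y -169.5 ext -161.2..-178.2
red x 1.6 y 149.2 ext 158.2..140.2
weight x 5.72 y -0.98 diam 112.3 bbox 114.5 112.5
lines (np.float32(-0.11275572), np.float32(517.03656), 100) (np.float32(-0.15510198), np.float32(511.32104), 68)
mark x -8.78 y 5.60 ; weight-mark 14.50 -6.58
```

View pics/z15.png

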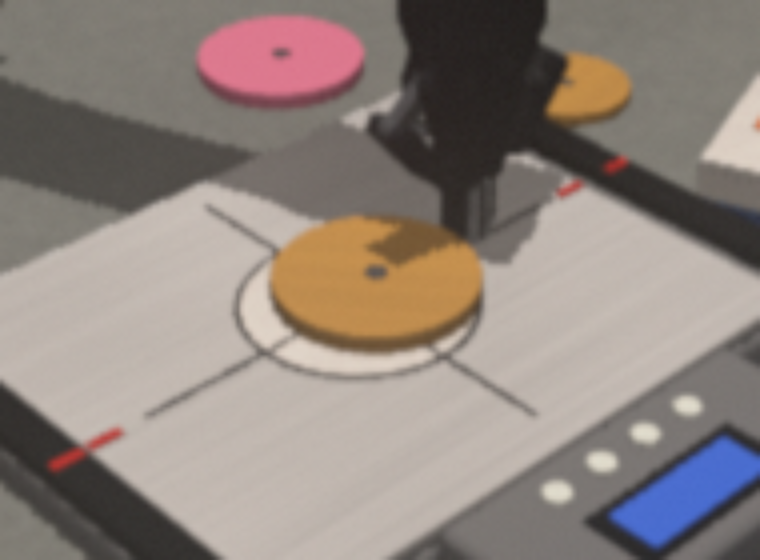

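>>> arm_command([
  [0.12, 0.8, 0],
  [0.12, 0.8, 0],
  [0.12, 0.8, 0],
  [0.12, 0.8, 0],
  [0.12, 0.8, 0],
  [0.12, 0.8, 0],
  [0.12, 0.8, 0],
  [0.12, 0.8, 0],
  [0.12, 0.8, 0],
  [0.12, 0.8, 0],
], turn=[0, 0, 0, 0, 0, 0, 0, 0, 0, 0], grip=[1, 1, 1, 1, 1, 1, 1, 1, 1, 1])

```text
clock: 20.35
position: [0.5873, 0.0467, 0.0053]
ee_rot: [0.999, -0.046, 0.0, 0.0]
ft_force: [0.9, 4.3, -1.0]
grip_width: -0.0
```

>>> arm_command([
  [0.12, 0.8, 0],
  [0.12, 0.8, 0],
  [0.12, 0.8, 0],
  [0.1, 0.6, 0],
  [0, 0, 0],
], turn=[0, 0, 0, 0, 0], grip=[1, 1, 1, 1, 1])

```text
clock: 20.77
position: [0.5875, 0.0435, 0.0053]
ee_rot: [0.999, -0.046, 0.0, 0.0]
ft_force: [-0.1, 3.4, -0.7]
grip_width: -0.002
```

```bash
python3 look.py 16
```

```text
t 20.77 S-tcp x 0.32 y 59.74 z 5.29 mm; head err -0.006 deg tilt 0.0002; F [-0.15  3.39 -0.71] grip -0.002
t 20.82 S-tcp x 0.31 y 59.77 z 5.33 mm; head err -0.006 deg tilt 0.0002; F [ 0.12  2.49 -1.45] grip 0.002
scene dot x 1.70 y -8.21 area 333 wh 20 22
red x 2.1 y 186.2 ext 196.2..175.8
red x 2.7 y -191.1 ext -181.2..-200.8
red x 2.5 y -169.5 ext -161.2..-178.2
red x 1.7 y 149.5 ext 158.2..140.8
weight x 6.36 y -12.08 diam 112.2 bbox 113.0 112.5
lines (np.float32(-0.115824334), np.float32(520.2933), 87) (np.float32(-0.1429958), np.float32(507.27045), 70)
mark x -9.66 y 4.92 ; weight-mark 16.02 -17.00
```

View pics/m16_r.png

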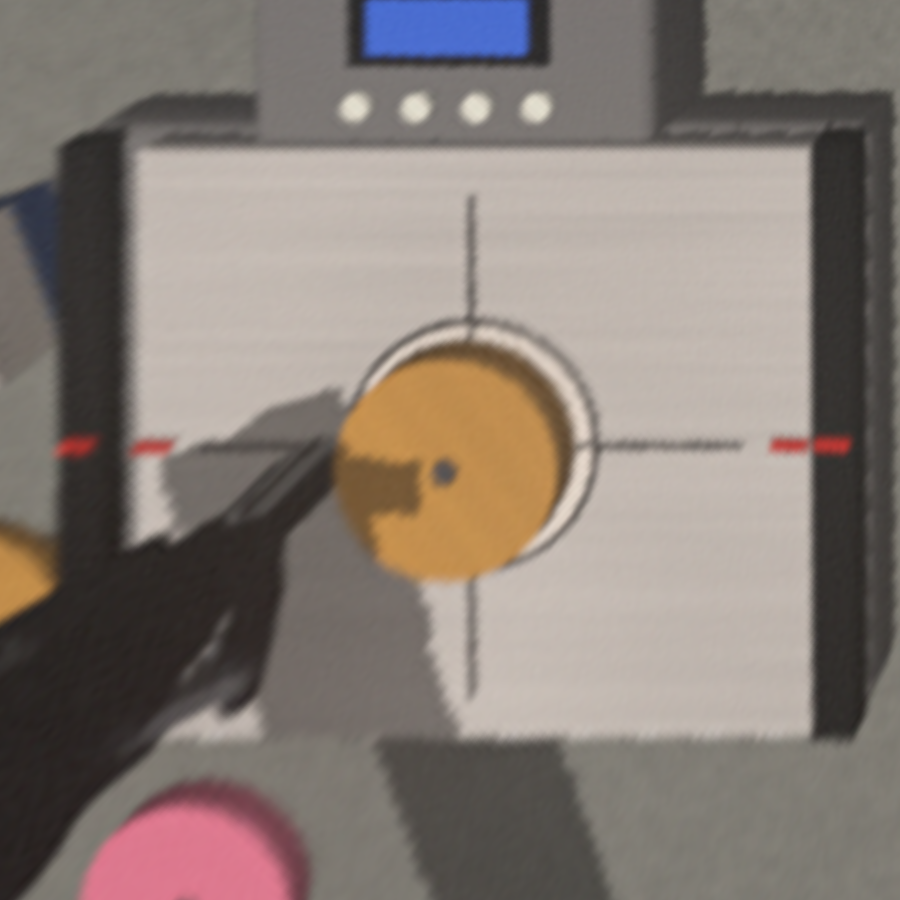

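>>> arm_command([
  [0.1, 0.6, 0],
  [0.1, 0.6, 0],
  [0.1, 0.6, 0],
  [0.1, 0.5, 0],
  [0, 0, 0],
  [0, -1, 0],
  [0, -3, 0],
  [0, -5, 0],
  [0, -6, 0],
  [0, 0, 0],
], turn=[0, 0, 0, 0, 0, 0, 0, 0, 0, 0], grip=[1, 1, 1, 1, 1, 1, 1, 1, 1, 1])

```text
clock: 21.65
position: [0.5891, 0.0581, 0.0054]
ee_rot: [0.999, -0.045, 0.0, -0.0]
ft_force: [0.0, 0.3, -0.1]
grip_width: -0.002
```

```bash
python3 look.py 17
```

```text
t 21.65 S-tcp x 0.57 y 74.36 z 5.42 mm; head err 0.090 deg tilt 0.0006; F [ 0.    0.29 -0.07] grip -0.002
t 21.70 S-tcp x 0.59 y 73.69 z 5.36 mm; head err 0.082 deg tilt 0.0002; F [ 0.39 -0.52 -0.44] grip 0.0
scene dot x 1.85 y -10.38 area 317 wh 20 20
red x 2.1 y 186.2 ext 196.2..175.8
red x 2.7 y -191.1 ext -181.2..-200.8
red x 2.5 y -169.5 ext -161.2..-178.2
red x 1.3 y 149.6 ext 157.8..141.3
weight x 6.49 y -14.11 diam 112.1 bbox 112.5 112.0
lines (np.float32(-0.099834725), np.float32(509.2443), 77) (np.float32(0.0016870848), np.float32(470.26932), 162)
mark x -6.11 y -10.52 ; weight-mark 12.60 -3.58
```

>>> arm_command([
  [0, 0, -12],
  [0, 0, -14],
  [0, 0, -14],
  [0, 24, 0],
  [0, 24, 0],
  [0, 24, 0],
  [0, 24, 0],
  [0, 24, 0],
  [0, 24, 0],
  [-0.5, 20, 0],
], turn=[0, 0, 0, 0, 0, 0, 0, 0, 0, 0], grip=[1, 1, 1, 1, 1, 1, 1, 1, 1, 1])

```text
clock: 22.53
position: [0.5735, -0.1094, 0.0464]
ee_rot: [0.999, -0.046, 0.0, 0.0]
ft_force: [-0.7, 0.3, -0.7]
grip_width: 0.0
```

>>> arm_command([
  [0, 0, 0],
  [0, 0, 10],
  [0, 0, 10],
  [0, 0, 10],
  [0, 0, 6],
  [0, 0, 2],
  [0, 0, 0],
  [0, 0, 0],
], turn=[0, 0, 0, 0, 0, 0, 0, 0], grip=[1, 1, 1, 1, 1, 1, 1, 1])

```text
clock: 23.2
position: [0.5737, -0.1065, 0.0073]
ee_rot: [0.999, -0.045, -0.0, -0.0]
ft_force: [0.2, -0.3, 0.2]
grip_width: -0.0
```

```bash
python3 look.py 18; python3 -c "
import h
a=h.manip.camera('top');h.cv2.imwrite('pics/t18.png',a);h.dot(a,'top')"
```

```text
t 23.20 S-tcp x 0.26 y -90.90 z 7.30 mm; head err 0.041 deg tilt 0.0001; F [ 0.24 -0.34  0.24] grip -0.0
t 23.25 S-tcp x 0.49 y -91.05 z 7.61 mm; head err 0.025 deg tilt 0.0005; F [0.12 0.7  0.26] grip -0.002
scene dot x 1.99 y -11.02 area 356 wh 23 20
red x 2.0 y 186.5 ext 196.2..176.8
red x 2.7 y -191.1 ext -181.2..-200.8
red x 2.6 y -169.5 ext -161.2..-178.2
red x 1.6 y 149.3 ext 157.8..140.8
weight x 8.91 y -13.45 diam 108.9 bbox 112.5 113.0
lines (np.float32(-0.0022812358), np.float32(446.83188), 172) (np.float32(0.0064366013), np.float32(469.0689), 90)
mark x 2.12 y -10.97 ; weight-mark 6.78 -2.48
top dot x 11.66 y -41.59 area 559 wh 22 49
top dot x -0.21 y -8.81 area 394 wh 22 22
```

View pics/z18.png

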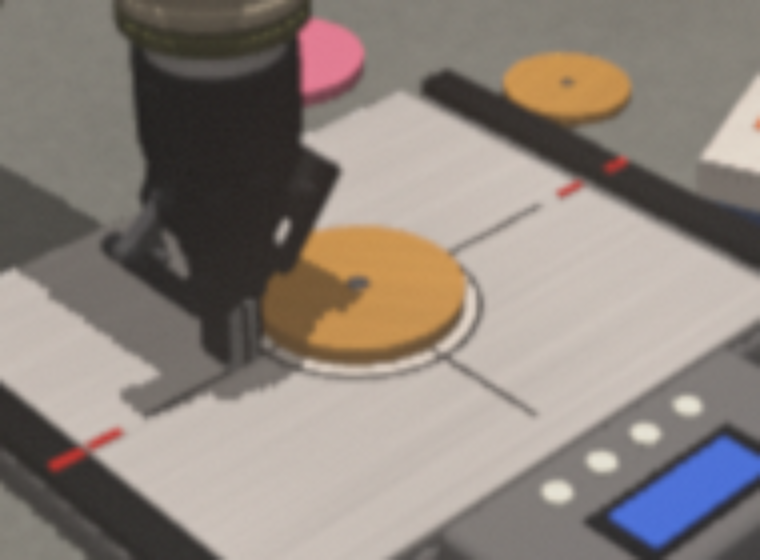

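View pics/t18.png

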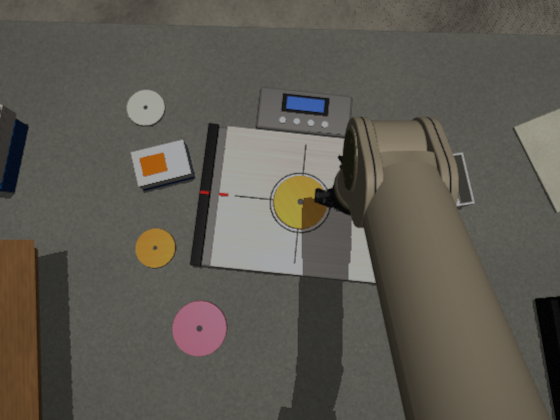

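>>> arm_command([
  [0, 0, 1],
  [0, 0, 0.8],
  [0, -3, 0],
  [0, -3, 0],
  [0, -3, 0],
  [0, -2, 0],
  [0, -1, 0],
  [0, -1, 0],
  [0, 0, 0],
], turn=[0, 0, 0, 0, 0, 0, 0, 0, 0], grip=[1, 1, 1, 1, 1, 1, 1, 1, 1])

```text
clock: 24.05
position: [0.5748, -0.0937, 0.0055]
ee_rot: [0.999, -0.046, 0.0, 0.0]
ft_force: [-0.2, -0.1, -0.1]
grip_width: -0.001
```

>>> arm_command([
  [0, -0.7, 0],
  [0, -0.7, 0],
  [0, -0.7, 0],
  [0, -0.7, 0],
  [0, -0.7, 0],
  [0, -0.7, 0],
  [0, -0.7, 0],
  [0, 0, 0],
], turn=[0, 0, 0, 0, 0, 0, 0, 0], grip=[1, 1, 1, 1, 1, 1, 1, 1])

```text
clock: 24.72
position: [0.5753, -0.0888, 0.0055]
ee_rot: [0.999, -0.046, 0.0, -0.0]
ft_force: [-0.8, -1.3, 0.1]
grip_width: 0.0
```

```bash
python3 look.py 19; python3 -c "
import h
a=h.manip.camera('top');h.cv2.imwrite('pics/t19.png',a);h.dot(a,'top')"
```

```text
t 24.72 S-tcp x 0.18 y -73.19 z 5.52 mm; head err 0.016 deg tilt 0.0001; F [-0.83 -1.28  0.11] grip 0.0
t 24.77 S-tcp x 0.20 y -73.23 z 5.54 mm; head err 0.016 deg tilt 0.0001; F [ 0.07 -0.41 -0.79] grip -0.002
scene dot x 2.05 y -6.49 area 427 wh 24 24
red x 2.1 y 186.4 ext 196.2..176.8
red x 2.6 y -190.9 ext -180.8..-200.8
red x 2.6 y -166.2 ext -157.8..-174.8
red x 1.6 y 154.0 ext 163.2..144.8
weight x 12.23 y -6.87 diam 103.4 bbox 110.0 108.5
lines (np.float32(-0.0014817744), np.float32(446.65405), 196) (np.float32(0.0048286836), np.float32(461.94635), 90)
mark x 2.02 y -7.05 ; weight-mark 10.22 0.18
top dot x 12.56 y -29.61 area 2338 wh 57 67
top dot x -0.23 y -4.83 area 315 wh 21 20
```

>>> arm_command([
  [0, -0.7, 0],
  [0, -0.7, 0],
  [0, -0.7, 0],
  [0, -0.7, 0],
  [0, -0.6, 0],
  [0, -0.6, 0],
  [0, -0.4, 0],
  [0, 0, 0],
  [0, 0, 0],
], turn=[0, 0, 0, 0, 0, 0, 0, 0, 0], grip=[1, 1, 1, 1, 1, 1, 1, 1, 1])

```text
clock: 25.57
position: [0.5757, -0.0845, 0.0055]
ee_rot: [0.999, -0.046, 0.0, -0.0]
ft_force: [-0.2, 0.4, -0.8]
grip_width: -0.0
```

```bash
python3 look.py 20; python3 -c "
import h
a=h.manip.camera('top');h.cv2.imwrite('pics/t20.png',a);h.dot(a,'top')"
```

```text
t 25.57 S-tcp x 0.19 y -68.87 z 5.51 mm; head err 0.011 deg tilt 0.0001; F [-0.19  0.35 -0.82] grip -0.0
t 25.62 S-tcp x 0.22 y -68.89 z 5.56 mm; head err 0.010 deg tilt 0.0001; F [-0.05 -0.77  0.14] grip 0.0
scene dot x 1.61 y -2.24 area 465 wh 25 26
red x 2.1 y 186.5 ext 196.2..176.8
red x 2.6 y -191.0 ext -181.2..-200.8
red x 2.6 y -162.1 ext -153.8..-170.2
red x 1.2 y 159.5 ext 168.8..149.2
weight x 12.27 y -2.80 diam 103.6 bbox 112.0 107.0
lines (np.float32(-0.0009893145), np.float32(446.49808), 197) (np.float32(0.0062025087), np.float32(452.8192), 91)
mark x 1.98 y -2.79 ; weight-mark 10.29 -0.01
top dot x 12.79 y -25.10 area 2410 wh 57 66
top dot x -0.34 y -0.42 area 324 wh 21 20
```

View pics/z20.png

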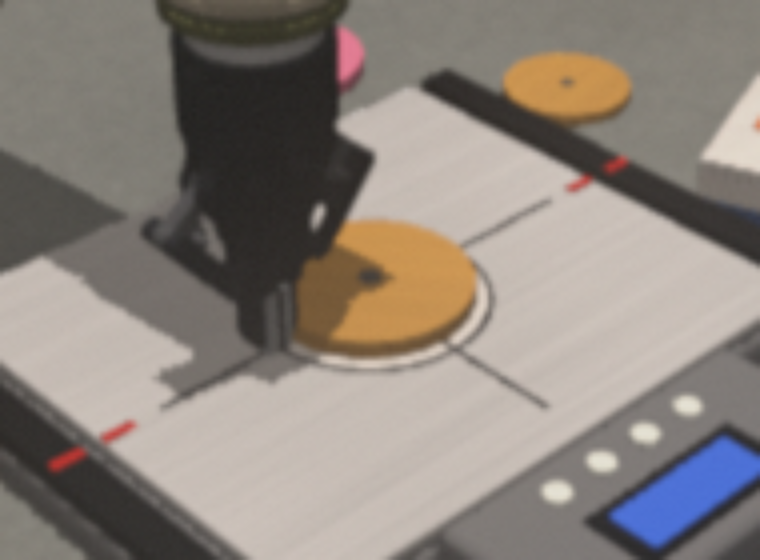

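>>> arm_command([
  [0, 0.5, 0],
  [0, 2, 0],
  [0, 4, 0],
  [0, 6, 0],
  [0, 6, -5],
  [0, 6, -15],
  [0, 10, -20],
  [0, 30, -20],
  [0, 38, 0],
  [0, 38, 0],
], turn=[0, 0, 0, 0, 0, 0, 0, 0, 0, 0], grip=[1, 1, 1, 1, 1, 1, 1, 1, 1, 1])

```text
clock: 26.5
position: [0.5637, -0.2264, 0.0678]
ee_rot: [0.999, -0.045, 0.002, 0.001]
ft_force: [0.5, -1.2, -0.5]
grip_width: -0.0
```

>>> arm_command([
  [0, 38, 0],
  [0, 38, 0],
  [0, 38, 0],
  [0, 38, 0],
  [0, 0, 0],
  [0, 0, 0],
], turn=[0, 0, 0, 0, 0, 0], grip=[1, 1, 1, 1, 1, 1])

```text
clock: 27.0
position: [0.5471, -0.3799, 0.0654]
ee_rot: [0.999, -0.048, -0.0, 0.001]
ft_force: [-0.3, 1.3, -0.5]
grip_width: 0.001
```

```bash
python3 - <<'E'
import h,cv2
h.st()
a=h.manip.camera('top');h.cv2.imwrite('pics/t21.png',a);h.dot(a,'top');h.measure('m21t',im=a,o=h.O)
b=h.manip.camera('scene');h.cv2.imwrite('pics/s21.png',b);h.dot(b,'scene');h.measure('m21s',n='scene',im=b,o=h.O)
E
```

```text
t 27.00 S-tcp x -1.33 y -365.64 z 65.44 mm; head err -0.304 deg tilt 0.0012; F [-0.33  1.27 -0.55] grip 0.001
top dot x -0.39 y -0.53 area 379 wh 22 22
red x 0.5 y 189.0 ext 198.8..179.2
red x 0.3 y -188.9 ext -179.2..-198.8
red x 0.1 y 158.2 ext 167.2..149.8
red x 0.2 y -160.3 ext -151.2..-169.2
weight x -1.10 y -0.27 diam 108.3 bbox 108.5 108.5
lines (np.float32(3.999247e-05), np.float32(450.0461), 214) (np.float32(-8.412186e-05), np.float32(452.01898), 214)
mark x -0.03 y -0.99 ; weight-mark -1.07 0.73
scene dot x 1.68 y -2.17 area 359 wh 21 22
red x 2.1 y 186.4 ext 196.2..176.2
red x 2.7 y -191.0 ext -181.2..-200.8
red x 2.6 y -162.1 ext -153.8..-170.2
red x 1.1 y 159.6 ext 168.8..149.2
weight x 6.17 y -5.98 diam 110.6 bbox 109.5 111.0
lines (np.float32(-0.0027360595), np.float32(446.95566), 204) (np.float32(0.0022829974), np.float32(453.81686), 198)
mark x 2.14 y -2.42 ; weight-mark 4.03 -3.57
```

View pics/m21t_r.png

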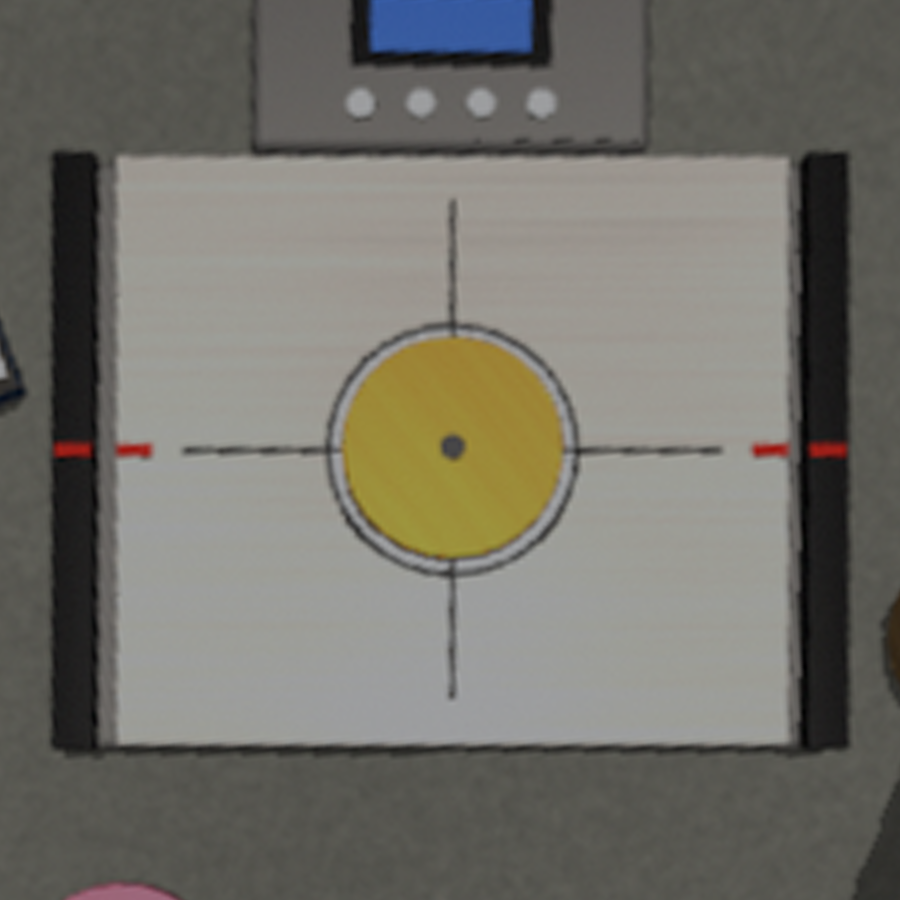

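View pics/m21s_r.png

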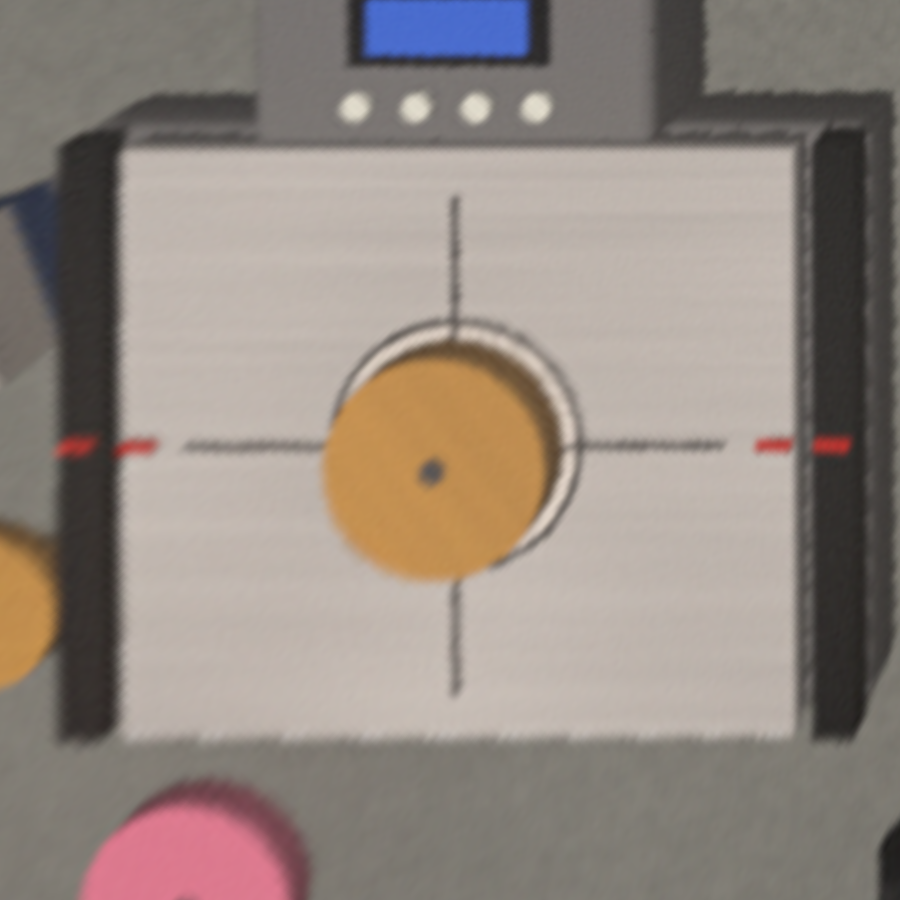

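>>> arm_command([
  [0, -36, 0],
  [0, -36, 0],
  [0, -36, 0],
  [0, -36, 0],
  [0, -36, 0],
  [0, -36, 0],
  [0, -36, 0],
  [0, -36, 0],
  [0, -36, 0],
  [0, -36, 0],
], turn=[0, 0, 0, 0, 0, 0, 0, 0, 0, 0], grip=[1, 1, 1, 1, 1, 1, 1, 1, 1, 1])

```text
clock: 27.93
position: [0.5814, -0.0142, 0.0661]
ee_rot: [0.999, -0.044, 0.0, -0.0]
ft_force: [1.3, -0.0, 0.3]
grip_width: -0.0
```

>>> arm_command([
  [0, 0, 0],
  [0, 0, 10],
  [0, 0, 10],
  [0, 0, 8],
  [0, 0, 6],
  [0, 0, 3],
  [0, 0, 1],
  [0, 0, 0],
  [0, 0, 0],
  [0, 0, 0],
], turn=[0, 0, 0, 0, 0, 0, 0, 0, 0, 0], grip=[1, 1, 1, 1, 1, 1, 1, 1, 1, 1])

```text
clock: 28.77
position: [0.5821, -0.0176, 0.0279]
ee_rot: [0.999, -0.046, 0.0, 0.0]
ft_force: [-0.0, -0.1, 0.3]
grip_width: -0.001
```

```bash
python3 look.py 22
```

```text
t 28.77 S-tcp x 0.51 y -1.60 z 27.93 mm; head err -0.008 deg tilt 0.0008; F [-0.02 -0.07  0.26] grip -0.001
t 28.82 S-tcp x 0.50 y -1.54 z 27.93 mm; head err -0.003 deg tilt 0.0008; F [0.06 0.2  0.32] grip -0.003
scene dot x 1.31 y -1.86 area 486 wh 25 25
scene dot x -16.04 y 14.44 area 1885 wh 53 57
red x 2.1 y 186.3 ext 196.2..176.2
red x 2.7 y -191.0 ext -181.2..-201.2
red x 2.6 y -162.1 ext -153.8..-170.2
red x 1.2 y 159.8 ext 168.8..149.2
weight x 7.38 y -6.88 diam 110.9 bbox 112.5 112.5
lines (np.float32(-0.002803007), np.float32(446.97897), 166) (np.float32(0.0017567144), np.float32(453.96292), 189)
mark x 2.15 y -2.37 ; weight-mark 5.23 -4.51
```

View pics/z22.png

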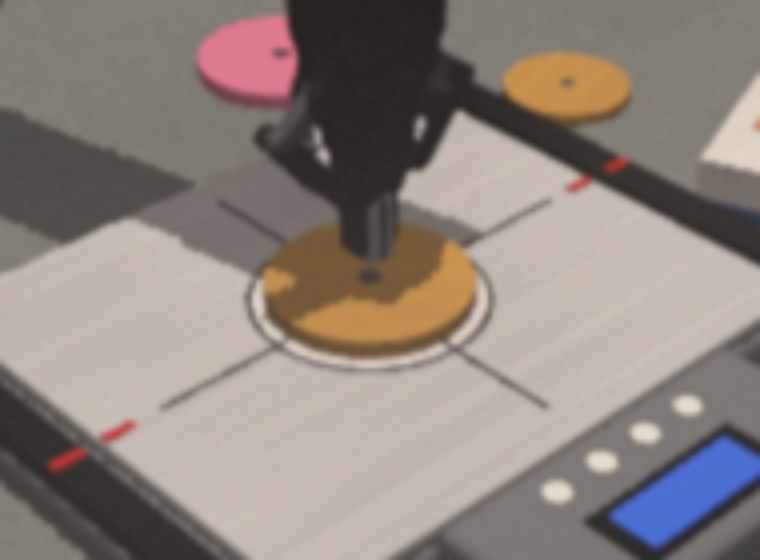

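>>> arm_command([
  [0, 0, 2],
  [0, 0, 2],
  [0, 0, 2],
  [0, 0, 1.5],
  [0, 0, 1],
  [0, 0, 0.5],
  [0, 0, 0],
  [0, 0, 0],
], turn=[0, 0, 0, 0, 0, 0, 0, 0], grip=[1, 1, 1, 1, 1, 1, 1, 1])

```text
clock: 29.48
position: [0.5818, -0.0175, 0.0185]
ee_rot: [0.999, -0.046, 0.0, 0.0]
ft_force: [-0.4, 0.5, -0.5]
grip_width: -0.001
```

>>> arm_command([
  [0, 0, 0.3],
  [0, 0, 0.3],
  [0, 0, 0.3],
  [0, 0, 0.2],
], turn=[0, 0, 0, 0], grip=[1, 1, 1, 1])

```text
clock: 29.82
position: [0.5818, -0.0175, 0.0174]
ee_rot: [0.999, -0.046, 0.0, 0.0]
ft_force: [-0.2, -0.4, -0.7]
grip_width: -0.003
```

```bash
python3 look.py 23
```

```text
t 29.82 S-tcp x 0.21 y -1.55 z 17.42 mm; head err 0.001 deg tilt 0.0001; F [-0.25 -0.4  -0.73] grip -0.003
t 29.87 S-tcp x 0.14 y -1.52 z 17.34 mm; head err 0.006 deg tilt 0.0001; F [-0.04  0.46  0.69] grip 0.0
scene dot x -11.13 y 9.01 area 3780 wh 79 84
red x 2.0 y 186.4 ext 196.2..176.2
red x 2.6 y -191.0 ext -181.2..-200.8
red x 2.6 y -162.1 ext -153.8..-170.2
red x 1.2 y 159.6 ext 168.8..149.2
weight x 7.31 y -6.93 diam 110.9 bbox 113.5 112.5
lines (np.float32(-0.003201981), np.float32(447.26355), 170) (np.float32(0.0017617972), np.float32(453.93472), 189)
mark x 2.10 y -2.36 ; weight-mark 5.22 -4.57
```

View pics/z23.png

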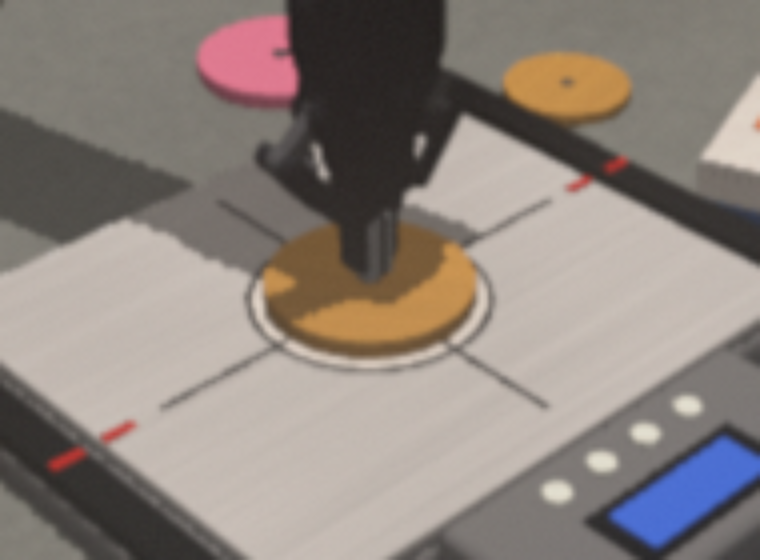

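>>> arm_command([
  [0, 0, 0.3],
  [0, 0, 0.3],
  [0, 0, 0.3],
], turn=[0, 0, 0], grip=[1, 1, 1])

```text
clock: 30.12
position: [0.5818, -0.0174, 0.0165]
ee_rot: [0.999, -0.046, 0.0, 0.0]
ft_force: [-0.6, -0.8, -0.4]
grip_width: 0.002
```

>>> arm_command([
  [0, 0, 0.3],
  [0, 0, 0.3],
], turn=[0, 0], grip=[1, 1])

```text
clock: 30.28
position: [0.5818, -0.0175, 0.0159]
ee_rot: [0.999, -0.046, 0.0, 0.0]
ft_force: [0.5, 0.2, -0.6]
grip_width: -0.002
```

>>> arm_command([
  [0, 0, 0.3],
  [0, 0, 0.3],
], turn=[0, 0], grip=[1, 1])

```text
clock: 30.45
position: [0.5818, -0.0174, 0.0153]
ee_rot: [0.999, -0.046, 0.0, 0.0]
ft_force: [0.1, 0.0, -0.3]
grip_width: -0.0
```

>>> arm_command([
  [0, 0, 0.3],
  [0, 0, 0.2],
], turn=[0, 0], grip=[1, 1])

```text
clock: 30.62
position: [0.5818, -0.0175, 0.0148]
ee_rot: [0.999, -0.046, 0.0, 0.0]
ft_force: [0.6, -0.9, -0.1]
grip_width: -0.001
```

>>> arm_command([
  [0, 0, 0.2],
  [0, 0, 0.2],
], turn=[0, 0], grip=[1, 1])

```text
clock: 30.78
position: [0.5818, -0.0175, 0.0145]
ee_rot: [0.999, -0.046, 0.0, 0.0]
ft_force: [-1.6, -0.5, 2.8]
grip_width: 0.001
```

>>> arm_command([
  [0, 0, 0.2],
  [0, 0, 0.2],
], turn=[0, 0], grip=[1, 1])

```text
clock: 30.95
position: [0.5818, -0.0175, 0.0144]
ee_rot: [0.999, -0.046, 0.0, 0.0]
ft_force: [-3.2, 0.5, 7.5]
grip_width: -0.004
```

>>> arm_command([
  [0, 0, 0],
  [0, 0, 0],
  [0, 0, 0],
], turn=[0, 0, 0], grip=[1, 1, 1])

```text
clock: 31.2
position: [0.5818, -0.0175, 0.0145]
ee_rot: [0.999, -0.046, 0.0, 0.0]
ft_force: [-3.2, -0.1, 5.1]
grip_width: -0.001
```

```bash
python3 -c "
import h
h.st()"
```

```text
t 31.20 S-tcp x 0.21 y -1.56 z 14.46 mm; head err 0.002 deg tilt 0.0003; F [-3.19 -0.13  5.11] grip -0.001
```

>>> arm_command([
  [0, 0, 0.1],
  [0, 0, 0],
  [0, 0, 0],
  [0, 0, 0],
], turn=[0, 0, 0, 0], grip=[1, 1, 1, 1])

```text
clock: 31.53
position: [0.5818, -0.0175, 0.0144]
ee_rot: [0.999, -0.046, 0.0, 0.0]
ft_force: [-3.8, 0.3, 6.4]
grip_width: 0.001
```

>>> arm_command([
  [0, 0, 0],
  [0, 0, 0],
  [0, 0, 0],
  [0, 0, 0],
], turn=[0, 0, 0, 0], grip=[1, 1, 1, 1])

```text
clock: 31.87
position: [0.5818, -0.0174, 0.0144]
ee_rot: [0.999, -0.046, 0.0, 0.0]
ft_force: [-2.9, -0.0, 6.2]
grip_width: -0.002
```

>>> arm_command([
  [0, 0, 0],
  [0, 0, 0],
  [0, 0, 0],
  [0, 0, 0],
], turn=[0, 0, 0, 0], grip=[1, 1, 1, 1])

```text
clock: 32.2
position: [0.5818, -0.0175, 0.0145]
ee_rot: [0.999, -0.046, 0.0, 0.0]
ft_force: [-3.4, -0.7, 6.4]
grip_width: 0.004
```

>>> arm_command([
  [0, 0, 0.1],
  [0, 0, 0],
  [0, 0, 0],
  [0, 0, 0],
  [0, 0, 0],
  [0, 0, 0],
  [0, 0, 0],
  [0, 0, 0],
  [0, 0, 0],
  [0, 0, 0],
], turn=[0, 0, 0, 0, 0, 0, 0, 0, 0, 0], grip=[1, 1, 1, 1, 1, 1, 1, 1, 1, 1])

```text
clock: 33.03
position: [0.5818, -0.0175, 0.0144]
ee_rot: [0.999, -0.046, 0.0, 0.0]
ft_force: [-3.3, -0.2, 7.7]
grip_width: 0.0
```

>>> arm_command([
  [0, 0, -0.2],
  [0, 0, -0.2],
  [0, 0, -0.3],
  [0, 0, -0.5],
  [0, 0, -1],
  [0, 0, -3],
  [0, 0, -8],
  [0, 0, -15],
  [0, 0, -15],
  [0, 0, -15],
], turn=[0, 0, 0, 0, 0, 0, 0, 0, 0, 0], grip=[1, 1, 1, 1, 1, 1, 1, 1, 1, 1])

```text
clock: 33.87
position: [0.5819, -0.0174, 0.0733]
ee_rot: [0.999, -0.046, 0.0, -0.0]
ft_force: [1.3, -0.2, 1.0]
grip_width: 0.003
```

>>> arm_command([
  [0, 38, 0],
  [0, 38, 0],
  [0, 38, 0],
  [0, 38, 0],
  [0, 38, 0],
  [0, 38, 0],
  [0, 38, 0],
  [0, 38, 0],
  [0, 38, 0],
  [0, 20, 0],
], turn=[0, 0, 0, 0, 0, 0, 0, 0, 0, 0], grip=[1, 1, 1, 1, 1, 1, 1, 1, 1, 1])

```text
clock: 34.7
position: [0.5467, -0.3838, 0.0727]
ee_rot: [0.999, -0.048, -0.0, 0.001]
ft_force: [-0.9, -1.0, 0.3]
grip_width: -0.001
```

>>> arm_command([
  [0, 0, 0],
  [0, 0, 0],
  [0, 0, 0],
  [0, 0, 0],
], turn=[0, 0, 0, 0], grip=[1, 1, 1, 1])

```text
clock: 35.03
position: [0.5496, -0.3762, 0.0724]
ee_rot: [0.999, -0.045, 0.0, -0.0]
ft_force: [0.6, 0.4, -0.1]
grip_width: -0.006
```

```bash
python3 - <<'E'
import h,cv2
h.st()
a=h.manip.camera('top');h.cv2.imwrite('pics/t24.png',a);h.dot(a,'top');h.measure('m24t',im=a,o=h.O)
b=h.manip.camera('scene');h.cv2.imwrite('pics/s24.png',b);h.dot(b,'scene');h.measure('m24s',n='scene',im=b,o=h.O)
E
```

```text
t 35.03 S-tcp x 0.87 y -361.68 z 72.41 mm; head err 0.130 deg tilt 0.0008; F [ 0.6   0.36 -0.12] grip -0.006
top dot x -0.35 y -0.50 area 379 wh 23 22
red x 0.5 y 189.0 ext 198.8..179.2
red x 0.3 y -188.9 ext -179.2..-198.8
red x 0.1 y 158.3 ext 167.2..149.8
red x 0.2 y -160.3 ext -151.2..-169.2
weight x -1.10 y -0.26 diam 108.3 bbox 108.5 108.5
lines (np.float32(1.842013e-05), np.float32(450.05728), 214) (np.float32(-0.00011037331), np.float32(452.03845), 214)
mark x -0.03 y -0.99 ; weight-mark -1.07 0.73
scene dot x 1.72 y -2.16 area 361 wh 21 22
red x 2.0 y 186.5 ext 196.2..176.8
red x 2.6 y -191.0 ext -181.2..-200.8
red x 2.6 y -162.2 ext -153.8..-170.2
red x 1.2 y 159.5 ext 168.8..149.2
weight x 6.34 y -6.05 diam 110.8 bbox 109.5 112.0
lines (np.float32(-0.0028810452), np.float32(447.06555), 204) (np.float32(0.0023251167), np.float32(453.84848), 197)
mark x 2.12 y -2.44 ; weight-mark 4.22 -3.61
```

View pics/t24.png

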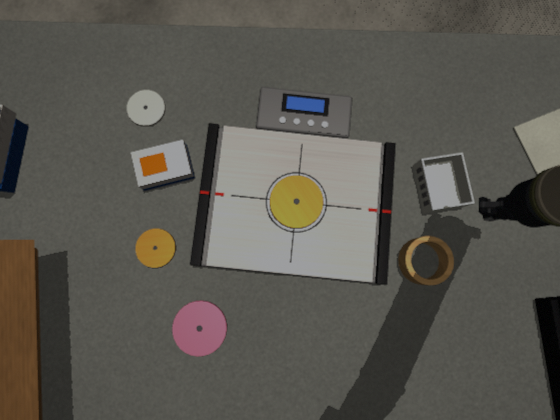

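The picture shows the weight centred in the circle at (296,201). Carton, tape and basket are where they were, and the gripper is clear at (500,205).

```bash
python3 -c "
from workcell import manip
print(manip.hand_in())"
```

```text
the job is handed in; nothing more can be done
None
```

The job is handed in at about 35 s. The brass weight is centred on the mark, the plate is close to the middle of its play, and the press is done. No verdict was reported.

**What I did**
- I tapped the weight along −x, then along −y. The −y push took the plate to its stop first, then slid the weight onto the mark.
- I pushed weight and plate together back about 8 mm along +y, then backed the arm off.
- I pressed the middle of the weight for about 2 s with a measured vertical force of about 5 to 8 N. A sideways reaction of about 3 N along x came with it. Side pushes read about 4 N.

**Last checks, both fixed cameras, arm clear**

| | Top camera | Scene camera |
|---|---|---|
| Weight's dot from mark (x, y) | −0.3, +0.5 mm | −0.4, +0.3 mm |
| Plate off the middle of its play | about −1.0 mm | about −0.2 mm |

Nothing shifted between before and after the press, and the carton, tape and basket look unmoved.

**Disagreements**
- **Fingertip height:** with the gripper shut, the fingertips stood about 38 mm behind the reported tool point. I noticed when a first approach passed above the weight without touching it. I corrected the height by triangulating the tips from the wrist and scene cameras.
- **Weight outline:** the fitted outline of the weight read further off than the dot: about 1.3 mm in the top view and 5.5 mm in the scene view. I trusted the dot, because the weight's visible side skews the outline in the slanted scene view.
- **Plate position:** in the scene view the red ticks put the plate at about +0.9 mm, against −0.2 mm from the crossed lines. Both are within the 3 mm allowed.

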